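# Objective change-over: tug test, gap check, pack the set

### The arm

A 7-joint arm with a two-finger parallel gripper is mounted at the origin on the work surface. World frame = base frame: x ahead of the robot, y to its left, z up, the work surface at z = 0. Lengths are in mm, angles in rad, forces in N, time in s.
With the tool pointing down it reaches from about 400 to 750 mm from the base axis. Payload 19.5 kg.
Tool frame: the origin (TCP) lies at the centre of the arm's flange, where the gripper is bolted on; the fingertips stand 173 mm ahead of it and the grasp point (between the pads) lies 155 mm ahead of it; z points along the fingers, y is the line along which they close (so a half turn about z gives the same grasp; the last joint's range is limited). The gripper opens to 85 mm and grips with 20 to 120 N. Pads are 22 mm wide; open, the fingers measure 114 mm over their backs; the gripper's body (76 mm by 85 mm) begins 54 mm behind the grasp point. The pads swing forward as they close: fully open they stand 13 mm farther back than shut.
Start: joints at [1.088, 0.707, -0.028, 1.485, 0.022, 0.951, -0.075], TCP at [245.328, -520.029, 404.668] pointing down, gripper open.
Joint ranges: [-2.71, 2.71], [-0.32, 2.16], [-1.57, 1.52], [0, 2.45], [-1.46, 4.6], [0, 2.02], [-2.83, 2.83]. Speed limits (rad/s): [1.89, 1.89, 2.57, 2.57, 3.01, 3.01, 3.01].

### API

Orientations are given as a 3x3 rotation matrix whose columns are the frame's x, y, z axes.
In Python, from station import monitor, grab_frame, camera_params, ticket, recognise, silhouettes, place_of gives the robot as it stands.
- The arm moves only by the tool send_rows, never from a script. Its argument "increments" is a list of rows, each a list of 3 entries, a list of its own where there are three numbers: the opening, from 0 (shut) to 1 (fully open), then the shift along the tool's x, y, z in units of 20 cm (1.0 is 20 cm), then the turn about the tool's z in units of 2 pi rad (1.0 is 2 pi rad). In form: [[jaw, [x, y, z], twist], ...]. A call has 1 to 10 rows; each row shifts and turns the commanded pose from where the row before left it, along the tool's axes as they then stand; what a row does not reach is not made up. A row lasts 1/10 s, in which the tool goes at most 50 mm and 8.59 degrees, less where a joint would pass 70% of its speed; a pose out of reach is approached as far as the arm can. A call with a number of a shift or a turn outside -1 to 1 is refused whole. A call with a gripper value outside its range is refused whole. The fingers move at their own pace and stop on an object; the grip force is fixed at half the most. Time passes only in rows, so rows that do not move let the fingers close. It gives the time, the measured TCP pose, the force, the opening and the grip force at its end, in the units of the state.
- monitor.read_state(): the state, without advancing time (a new reading comes with each control period).
- grab_frame(name): name is "scene" or "side" or "wrist"; returns the picture (480x640x3 uint8, red, green, blue); there is no depth.
- camera_params(name): a dict with "fx", "fy", "cx", "cy" (pixels), "k1" (the pictures are not rectified: a ray, as slopes to the right and down, at radius r is drawn at 1 + k1 r^2 times it, then the intrinsics apply), "world_to_cam" (4x4, takes a point from world to camera coordinates). Camera axes: x right, y up, looking along -z (the intrinsics and any distortion apply to the point x, -y, -z); pixel columns grow to the right and rows downward; lengths in mm; the calibration is good to about 2 mm. A picture is of the moment at which its call begins: read the wrist's pose just before it. camera_params takes no time and is no camera call; for the wrist camera it gives the pose at the moment of the call.
- ticket.job_done(): hands the job in; it is judged then, once.
Trained networks look in the newest picture that a camera, given by its name, has taken for a name from the list of things; names that differ only in an ending like _2 or _b are one class to them, and where a whole thing is asked for, a point or a joint stands for the part that bears it (a point fixed in the world has none). Each returns a list of dicts, best first, with "conf" (0 to 1); they miss things now and then, are a little off and sometimes report something else, mostly with a low value. They report only what shows in the picture. A call takes as long as a camera call.
- recognise(camera, label): "position" ([x, y, z] in mm, in world coordinates, good to about 4 mm: the middle of the surface that is visible of it).
- silhouettes(camera, label): "pixels" (480x640 bool, what is visible of it).
- place_of(camera, label): "position" ([x, y, z] in mm, in world coordinates, good to about 4 mm: a listed point, or the origin of a listed thing).
The state is a dict: "clock": time; "q": joint angles; "dq": joint speeds; "tau": joint torques, N m; "ee_pos": TCP position; "eef_rot": TCP orientation; "wrist_force": force on the tool from outside, world axes, zero at the start; "wrist_torque": the same for the moment, N m; "gripper_width": finger opening in mm; "grip_force": force on a finger pad.
Only numpy, scipy, OpenCV 4.12 (cv2) and the standard library are available. Lean on these libraries where they do the work, as an engineer would, in place of code of your own. Each camera call takes 0.05 s, during which the arm holds its last target. There are 200 camera calls.

### The job

A new objective has just been clipped into the lens changer: first confirm that it is held by pulling it straight up with about 10 N for a second (never 16 N or more) and letting it settle back. Then take the flat gauge from its wooden stand, lower its blade into the gap between the aluminium jaws until the red line on the blade is level with the jaws' top, keep it there a second, and put the gauge fully back in its stand. Pack every loose objective upright into the blue crate, one per free cell, leaving the other things where they are.

Things in the scene. Friction and masses are not known exactly. Their poses are not given: they have to be found in the camera images.
- crate: Blue open crate standing on the table, fixed, 127 x 189 mm and 42 mm high, walls and dividers 3 mm thick, floor about 3 mm thick; 2 cells along its x by 3 along its y, centres 62 mm apart (at x = -31 and 31, y = -62, 0 and 62 mm in the crate's frame), each 59 mm square inside. Origin: centre of its underside; x across the short side, y along the long side, z up.
- fitted_center (a point): Centre (half-way up, on the axis) of the objective seated in the lens changer: upright black cylinder, 36 mm diameter up to 45 mm above its foot, 56 mm high in all with a tapered nose, brass ring at the foot and thin red ring higher up; its foot is 34 mm above the table. z is its axis (up).
- fitted (a joint): How far the seated objective has risen against its spring clip, in m: 0 at rest. It starts to lift at about 3 N of upward pull and then rises 1 mm for every further 1.5 N (8 N: 3.3 mm; 10 N: 4.7 mm; 14 N: 7.3 mm; 16 N: 8.7 mm). It springs back when let go.
- gap (a point): Centre of the mouth of the clamp gap, at the top face (68 mm above the table) of the aluminium jaws at the other end of the black lens changer base (90 x 170 x 30 mm), 90 mm from the seated objective. The gap is open at the top, 6 mm wide along this frame's y, 26 mm long along its x, 38 mm deep (z up).
- gauge_center (a point): Centre of the orange handle of the flat gauge: handle 30 mm (along x) x 14 mm (along y) x 40 mm high. The steel blade hangs below it: 20 mm (x) x 3 mm (y), 45 mm long, with a red line round it 26 mm above its tip. z points from the tip to the handle. Mass 60 g.
- gauge_tip (a point): Middle of the lower end of the gauge's blade, 65 mm below the handle's centre; same axes.
- stand_slot (a point): Centre of the slot's mouth at the top face (50 mm above the table) of the wooden gauge stand (50 x 44 x 50 mm, fixed). Slot 8 mm wide along y, 28 mm long along x, open to the table; the gauge rests in it with its handle's underside on the top face, blade wholly inside. z up.
- obj0_center (a point): Loose microscope objective with a red ring: upright cylinder, 40 mm diameter up to 70 mm above its foot, 78 mm high in all with a tapered nose on top; heavy black foot; can be held above 45 mm to clear the crate's walls; this point is on the axis, 39 mm above the foot; z from foot to nose. About 180 g. May be absent.
- obj1_center (a point): Loose microscope objective with a yellow ring: upright cylinder, 40 mm diameter up to 70 mm above its foot, 78 mm high in all with a tapered nose on top; heavy black foot; can be held above 45 mm to clear the crate's walls; this point is on the axis, 39 mm above the foot; z from foot to nose. About 180 g. May be absent.
- obj2_center (a point): Loose microscope objective with a green ring: upright cylinder, 40 mm diameter up to 70 mm above its foot, 78 mm high in all with a tapered nose on top; heavy black foot; can be held above 45 mm to clear the crate's walls; this point is on the axis, 39 mm above the foot; z from foot to nose. About 180 g. May be absent.
- obj3_center (a point): Loose microscope objective with a blue ring: upright cylinder, 40 mm diameter up to 70 mm above its foot, 78 mm high in all with a tapered nose on top; heavy black foot; can be held above 45 mm to clear the crate's walls; this point is on the axis, 39 mm above the foot; z from foot to nose. About 180 g. May be absent.
- obj4_center (a point): Loose microscope objective with a white ring: upright cylinder, 40 mm diameter up to 70 mm above its foot, 78 mm high in all with a tapered nose on top; heavy black foot; can be held above 45 mm to clear the crate's walls; this point is on the axis, 39 mm above the foot; z from foot to nose. About 180 g. May be absent.
- tin0_center (a point): Centre of a brass-and-aluminium adapter ring blank (disc 48 mm diameter, 30 mm high) already standing in one crate cell; leave it there. Only one of the three is present.
- tin1_center (a point): Centre of a brass-and-aluminium adapter ring blank (disc 48 mm diameter, 30 mm high) already standing in one crate cell; leave it there. Only one of the three is present.
- tin2_center (a point): Centre of a brass-and-aluminium adapter ring blank (disc 48 mm diameter, 30 mm high) already standing in one crate cell; leave it there. Only one of the three is present.
- solvent: Amber solvent bottle, 56 mm diameter, 130 mm high, a bystander; origin at its underside.
- jar: White plastic jar with a white lid, 50 mm diameter, 60 mm high, a bystander; origin at its underside.
- driver: Screwdriver lying on the table, a bystander; origin at its underside.
- dish: White shallow dish, 90 mm diameter, 20 mm high, a bystander; origin at its underside.

How it is judged:
By the outcome, as a careful person would: the job done as asked, in the order asked, and still so for the second after the job is handed in, with the robot touching nothing.
Of obj0, obj1, obj2, obj3, obj4 only 3 to 5 are there at a start; the rules pass over those that are not, and their reading is None.
Of tin0, tin1, tin2 only 1 to 1 are there at a start; the rules pass over those that are not, and their reading is None.
At some moment in a run one of obj0, obj1, obj2, obj3, obj4 may be knocked a few centimetres aside while the robot is not near it.
Once in a run the grip may slacken for a moment while it holds something.
It also fails if it takes over 210 s, if anything falls off the work surface, if the arm or the gripper's body presses on something with over 40 N, if the wrist force passes 120 N, or if a joint passes its speed limit or range.

## Working session

There is one attempt and no reset: what is moved stays moved. The work goes in short steps, Python scripts to look and compute and a tool call to move; the robot and the scene stay as the last step left them, time stands still between calls to the robot, and variables do not carry over. Pictures are saved under pics/ and viewed, at most 14 in all, crops included, and the job is handed in when it is done.

Besides the shell and the picture viewer there is one more tool, called after ">>>" as name([rows], argument=value, ...), one row to a line, values as JSON. send_rows: Moves the arm, as the interface text tells. Its arguments: {"type":"object","properties":{"increments":{"type":"array"}},"required":["increments"]}

```bash
mkdir -p pics; ls
cat > h.py <<'E'
import numpy as np, cv2
from station import *
def snap(n,f=None):
    im=grab_frame(n)
    if f: cv2.imwrite('pics/'+f,im[:,:,::-1])
    return im
def ray(n,u,v):
    c=camera_params(n); a=np.array([(u-c['cx'])/c['fx'],(v-c['cy'])/c['fy']])
    s=a.copy()
    for _ in range(20): s=a/(1+c['k1']*(s@s))
    T=np.array(c['world_to_cam']); R=T[:3,:3]; t=T[:3,3]
    return -R.T@t, R.T@np.array([s[0],-s[1],-1])
def atz(n,u,v,z):
    o,d=ray(n,u,v); return o+d*(z-o[2])/d[2]
def proj(n,p):
    c=camera_params(n); T=np.array(c['world_to_cam']); q=T[:3,:3]@np.array(p)+T[:3,3]
    s=np.array([q[0],-q[1]])/-q[2]; s=s*(1+c['k1']*(s@s))
    return np.array([c['fx']*s[0]+c['cx'],c['fy']*s[1]+c['cy']])
E
python3 - <<'E'
from h import *
s=monitor.read_state(); print(s['clock'],s['ee_pos'],np.round(s['eef_rot'],3).tolist(),s['gripper_width'])
for n in ['scene','side','wrist']:
    snap(n,n+'0.png')
for n in ['scene','side']:
    for l in ['crate','fitted_center','gap','gauge_center','stand_slot','obj0_center','obj1_center','obj2_center','obj3_center','obj4_center','tin0_center','tin1_center','tin2_center','solvent','jar','driver','dish']:
        r=place_of(n,l); print(n,l,[(np.round(x['position']).tolist(),round(x['conf'],2)) for x in r[:2]])
print(monitor.read_state()['clock'])
E
```

```text
pics
0.0 [ 245.30112194 -519.96905521  404.23073404] [[0.904, 0.427, -0.001], [0.427, -0.904, 0.001], [-0.0, -0.001, -1.0]] 85.3928395180859
scene crate [([527.0, -243.0, 0.0], 0.8)]
scene fitted_center [([600.0, 100.0, 61.0], 0.85)]
scene gap [([634.0, 12.0, 71.0], 0.77)]
scene gauge_center [([442.0, 39.0, 68.0], 0.68)]
scene stand_slot [([443.0, 43.0, 47.0], 0.56), ([507.0, -311.0, 20.0], 0.25)]
scene obj0_center [([430.0, 161.0, 42.0], 0.41)]
scene obj1_center [([433.0, 162.0, 40.0], 0.67)]
scene obj2_center [([540.0, 258.0, 36.0], 0.59)]
scene obj3_center [([445.0, 243.0, 40.0], 0.74), ([308.0, -326.0, 0.0], 0.17)]
scene obj4_center [([545.0, 377.0, 38.0], 0.88), ([441.0, 37.0, 70.0], 0.19)]
scene tin0_center [([506.0, -311.0, 16.0], 0.74), ([631.0, 11.0, 72.0], 0.57)]
scene tin1_center []
scene tin2_center [([602.0, 98.0, 64.0], 0.51)]
scene solvent [([703.0, 257.0, 4.0], 0.95), ([731.0, -122.0, -4.0], 0.74)]
scene jar [([729.0, -121.0, -2.0], 0.64)]
scene driver [([319.0, 225.0, 2.0], 0.85)]
scene dish [([305.0, -328.0, -5.0], 0.82), ([526.0, -243.0, 1.0], 0.49)]
side crate [([
[... 163 characters left out ...]
r [([445.0, 239.0, 37.0], 0.73), ([440.0, 37.0, 72.0], 0.64)]
side stand_slot [([442.0, 39.0, 50.0], 0.91)]
side obj0_center []
side obj1_center [([429.0, 161.0, 43.0], 0.72), ([543.0, 256.0, 39.0], 0.38)]
side obj2_center [([544.0, 254.0, 37.0], 0.87)]
side obj3_center [([446.0, 242.0, 36.0], 0.65), ([508.0, -312.0, 21.0], 0.56)]
side obj4_center [([552.0, 379.0, 41.0], 0.58)]
side tin0_center [([504.0, -311.0, 22.0], 0.72), ([632.0, 6.0, 66.0], 0.49)]
side tin1_center []
side tin2_center []
side solvent [([704.0, 252.0, -2.0], 0.73)]
side jar [([728.0, -119.0, -1.0], 0.77)]
side driver [([319.0, 222.0, -0.0], 0.88), ([440.0, 42.0, 50.0], 0.44)]
side dish [([306.0, -328.0, 1.0], 0.93)]
1.85
```

View pics/scene0.png

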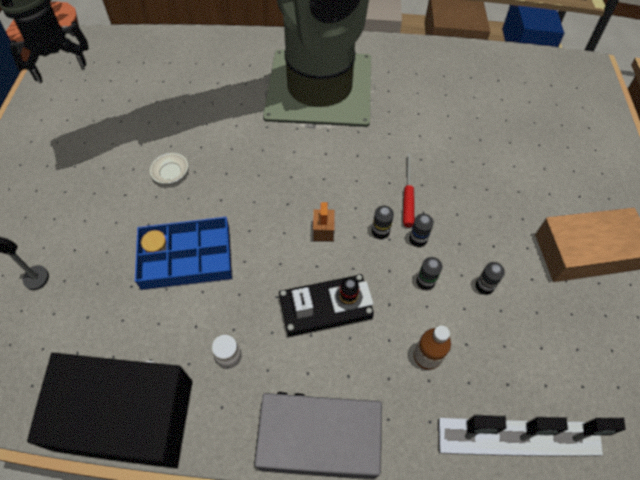

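View pics/side0.png

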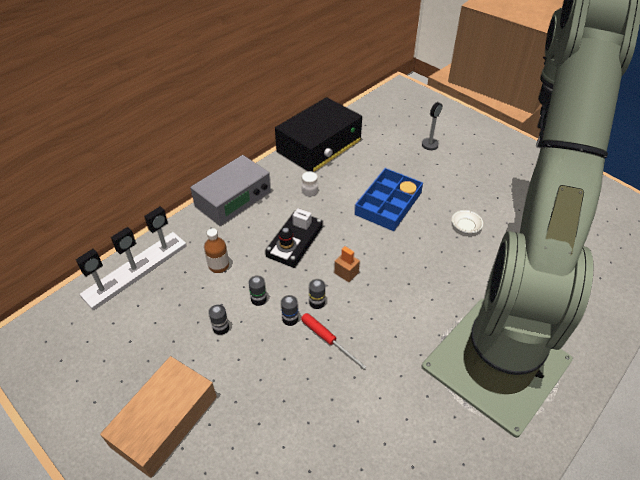

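Four objectives (yellow, blue, green, white) at scene pixels (383,221), (422,229), (430,272), (490,277). The tin is in the crate cell at (152,240), the gauge in its stand at (323,220), and the changer at (327,305).

Run:
```python
from h import *
c=camera_params('wrist');T=np.array(c['world_to_cam']);print({k:c[k] for k in('fx','cx','cy','k1')})
s=monitor.read_state();R=np.array(s['eef_rot']);p=-T[:3,:3].T@T[:3,3]
print('cam in tool',R.T@(p-s['ee_pos']),'look',R.T@(-T[2,:3]),'right',R.T@T[0,:3])
P=[atz('scene',*q,30)[:2] for q in[(281,294),(291,327),(371,313),(358,281)]];print(np.round(P))
im=snap('scene')
for l,z in(('crate',42),('stand_slot',50)):
    m=silhouettes('scene',l)[0]['pixels']; v,u=np.nonzero(m)
    X=np.array([atz('scene',a,b,z)[:2] for a,b in zip(u,v)],np.float32);print(l,cv2.minAreaRect(X))
def mv(d): return R.T@np.array(d)/200
print(mv([530-245.3,60+520,400-404]))
print(np.round(R,4))
```

```text
{'fx': 353.35585594347367, 'cx': 311.6956262925392, 'cy': 240.16296805150122, 'k1': 0.02423774728491355}
cam in tool [73.84367879 -0.61145365 30.34619091] look [-2.94761152e-01  2.53757146e-04  9.55570928e-01] right [-2.77032089e-05  9.99999962e-01 -2.74101020e-04]
[[606. -32.]
 [672.  -6.]
 [633. 143.]
 [568. 116.]]Traceback (most recent call last):
  File "<stdin>", line 9, in <module>
  File "h.py", line 14, in atz
    o,d=ray(n,u,v); return o+d*(z-o[2])/d[2]
        ~~~^^^^^^^
  File "h.py", line 8, in ray
    c=camera_params(n); a=np.array([(u-c['cx'])/c['fx'],(v-c['cy'])/c['fy']])
ValueError: time passes only in moves, steps and waits
```

```bash
python3 - <<'E'
s=open('h.py').read()
s=s.replace("def snap","import time\n_c={}\ndef P(n):\n    if n not in _c: _c[n]=camera_params(n)\n    return _c[n]\ndef snap").replace("c=camera_params(n);","c=P(n);").replace("    im=grab_frame(n)","    _c.pop(n,None); P(n)\n    im=grab_frame(n)")
s+='''
def foot(n,l,z,k=0):
    m=silhouettes(n,l)[k]['pixels']; v,u=np.nonzero(m)
    return np.array([atz(n,a,b,z)[:2] for a,b in zip(u,v)],np.float32)
def to(x,y,z,yaw=None):
    """tool-frame increments from measured pose to target; yaw=world heading of tool x, deg"""
    s=monitor.read_state();R=np.array(s['eef_rot']);d=R.T@(np.array([x,y,z])-s['ee_pos'])/200
    h=np.degrees(np.arctan2(R[1,0],R[0,0]));print('t',s['clock'],'pos',np.round(s['ee_pos'],1),'head',round(h,2),'w',round(s['gripper_width'],1),'F',np.round(s['wrist_force'],1))
    print('delta',np.round(d,4), 'twist',None if yaw is None else round(-((yaw-h+180)%360-180)/360,4))
'''
open('h.py','w').write(s)
E
python3 - <<'E'
from h import *
snap('scene')
for l,z in(('crate',42),('stand_slot',50)): print(l,cv2.minAreaRect(foot('scene',l,z)))
to(530,60,400,17)
E
```

```text
crate ((534.3646850585938, -238.84332275390625), (151.088134765625, 195.04544067382812), 12.230049133300781)
stand_slot ((453.6565246582031, 39.462677001953125), (79.69141387939453, 41.51981735229492), 4.129973888397217)
t 2.1 pos [ 245.3 -520.   404.7] head 25.26 w 85.1 F [-0.   0.7  0.6]
delta [ 2.5247 -2.0157  0.0236] twist 0.0229
```

>>> send_rows([
  [1,[0.158,-0.126,0],0],
  [1,[0.158,-0.126,0],0],
  [1,[0.158,-0.126,0],0],
  [1,[0.158,-0.126,0],0],
  [1,[0.158,-0.126,0],0],
  [1,[0.158,-0.126,0],0],
  [1,[0.158,-0.126,0],0],
  [1,[0.158,-0.126,0],0],
  [1,[0.158,-0.126,0],0],
  [1,[0.158,-0.126,0],0],
])

```text
clock: 3.1
ee_pos: [424.1, -155.7, 404.9]
eef_rot: [[0.904, 0.427, 0.0], [0.427, -0.904, 0.0], [0.0, 0.0, -1.0]]
wrist_force: [0.9, 0.8, 0.1]
gripper_width: 85.5
grip_force: 0.0
```

>>> send_rows([
  [1,[0.158,-0.126,0],0],
  [1,[0.158,-0.126,0],0],
  [1,[0.158,-0.126,0],0],
  [1,[0.158,-0.126,0],0],
  [1,[0.158,-0.126,0],0],
  [1,[0.158,-0.126,0],0],
  [1,[0,0,0],0.023],
  [1,[0,0,0],0],
])

```text
clock: 3.9
ee_pos: [530.6, 61.1, 404.5]
eef_rot: [[0.957, 0.291, -0.0], [0.291, -0.957, -0.0], [-0.0, 0.0, -1.0]]
wrist_force: [0.2, -0.8, 0.2]
gripper_width: 85.1
grip_force: 0.0
```

Run:
```python
from h import *
to(600,100,300,17)
snap('wrist','w1.png')
for l in ['fitted_center','gap','gauge_center','stand_slot']:
    print(l,[(np.round(x['position'],1).tolist(),round(x['conf'],2)) for x in place_of('wrist',l)[:2]])
```

```text
t 3.9 pos [530.6  61.1 404.5] head 16.89 w 85.1 F [ 0.2 -0.8  0.2]
delta [ 0.3886 -0.0853  0.5222] twist -0.0003
fitted_center [([607.5, 98.0, 60.4], 0.68)]
gap [([631.4, 7.7, 67.1], 0.62)]
gauge_center [([440.9, 38.0, 73.7], 0.93)]
stand_slot [([440.8, 42.5, 50.4], 0.71)]
```

View pics/w1.png

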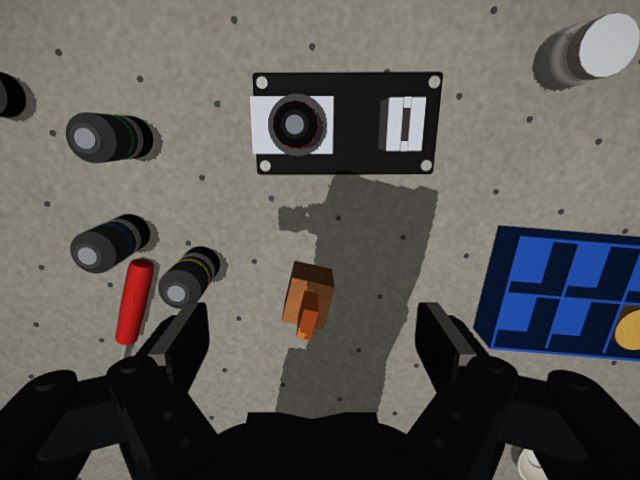

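Run:
```python
from h import *
P('wrist')
print('nose',atz('wrist',295,125,90),'gap',atz('wrist',406,124,68), 'gap top/bot',atz('wrist',407,97,68),atz('wrist',404.5,150,68))
e=[atz('wrist',u,v,30)[:2] for u,v in((254,73),(441,73),(436,175),(259,173))]
print(np.round(e,1), 'ctr',np.mean(e,0)); 
for a,b in((0,1),(3,2),(0,3),(1,2)): d=e[b]-e[a];print(np.degrees(np.arctan2(d[1],d[0])),np.hypot(*d))
im=cv2.imread('pics/w1.png')
a=cv2.resize(im[85:165,240:440],None,fx=4,fy=4,interpolation=2);b=cv2.resize(im[250:350,270:370],None,fx=4,fy=4,interpolation=2)
o=np.zeros((730,800,3),np.uint8)
cv2.imwrite('pics/c1.png',np.vstack([a[:, :],np.zeros((0,800,3),np.uint8)])); cv2.imwrite('pics/c2.png',b)
```

```text
nose [601.32511246  95.00918697  90.        ] gap [628.68381912   9.05895461  68.        ] gap top/bot [648.00647343  15.92797852  68.        ] [609.08138502   2.58744294  68.        ]
[[632.5 144.7]
 [680.7 -13.6]
 [597.1 -44.7]
 [549.2 118.7]] ctr [614.89188722  51.27148205]
-73.07110715079311 165.4060319102708
-73.65023937234808 170.32173723726132
-162.70372521108985 87.29605552436581
-159.55680368577256 89.1835107881637
```

View pics/c1.png

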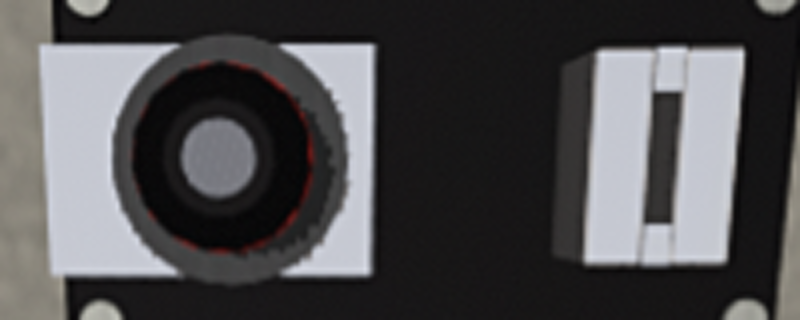

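View pics/c2.png

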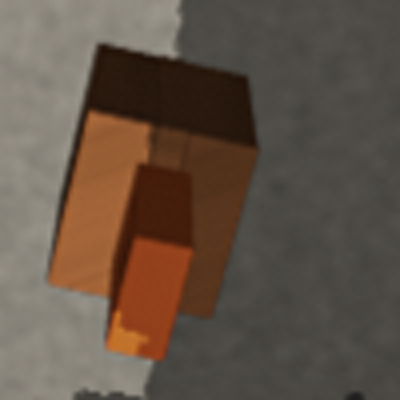

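The gap is at (628.5, 9) and the fitted axis at (601, 95). They are 90.3 mm apart as they should be, and the base yaw is about 17.5°. I'm going over the fitted objective.

>>> send_rows([
  [1,[0.193,-0.03,0],0],
  [1,[0.193,-0.03,0],0],
  [1,[0,0,0.2],0],
  [1,[0,0,0.2],0],
  [1,[0,0,0.15],0],
  [1,[0,0,0.1],0],
  [1,[0,0,0],0],
])

```text
clock: 4.85
ee_pos: [600.4, 93.7, 272.6]
eef_rot: [[0.956, 0.292, -0.004], [0.292, -0.956, -0.0], [-0.004, -0.001, -1.0]]
wrist_force: [-0.3, -0.8, 1.3]
gripper_width: 85.2
grip_force: 0.0
```

Run:
```python
from h import *
to(601,95,219,17.5)
snap('wrist','w2.png')
print([(np.round(x['position'],1).tolist(),round(x['conf'],2)) for x in place_of('wrist','fitted_center')[:2]])
print(proj('wrist',[601,95,90]),proj('wrist',[601,95,79]))
```

```text
t 4.85 pos [600.4  93.7 272.6] head 17.0 w 85.2 F [-0.3 -0.8  1.3]
delta [ 0.0056 -0.0051  0.2679] twist -0.0014
[([609.7, 97.9, 58.9], 0.66)]
[310.60310469 291.28114994] [310.67461779 281.69868756]
```

View pics/w2.png

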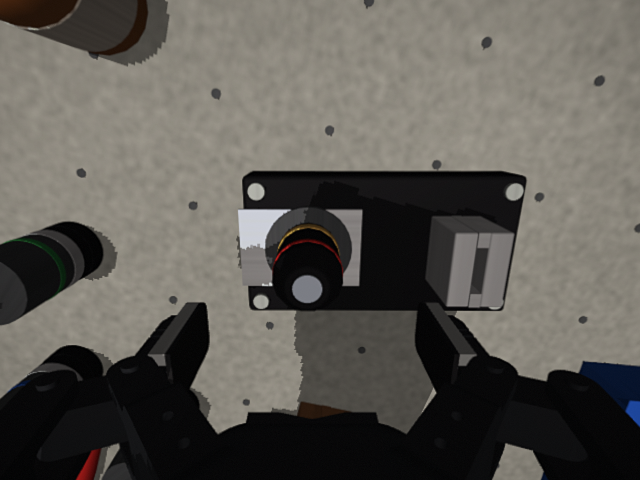

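The nose is at (307,289) against a predicted (310.6,291), so I correct by about 1.5 mm and descend to grip.

>>> send_rows([
  [1,[0.01,-0.012,0.09],0],
  [1,[0,0,0.09],0],
  [1,[0,0,0.06],0],
  [1,[0,0,0.028],0],
  [0.5,[0,0,0],0],
  [0,[0,0,0],0],
  [0,[0,0,0],0],
  [0,[0,0,0],0],
  [0,[0,0,0],0],
])

```text
clock: 5.85
ee_pos: [602.4, 97.0, 222.1]
eef_rot: [[0.956, 0.292, 0.001], [0.292, -0.956, -0.0], [0.001, 0.0, -1.0]]
wrist_force: [-1.4, -1.6, 10.5]
gripper_width: 34.4
grip_force: 58.7
```

>>> send_rows([
  [0,[0,0,0],0],
  [0,[0,0,0],0],
])

```text
clock: 6.05
ee_pos: [602.3, 97.0, 222.1]
eef_rot: [[0.956, 0.292, 0.001], [0.292, -0.956, -0.0], [0.001, 0.001, -1.0]]
wrist_force: [-2.1, -2.2, 9.4]
gripper_width: 34.2
grip_force: 58.7
```

>>> send_rows([
  [0,[0,0,-0.01],0],
  [0,[0,0,0],0],
])

```text
clock: 6.25
ee_pos: [602.3, 97.0, 223.4]
eef_rot: [[0.956, 0.292, 0.001], [0.292, -0.956, -0.0], [0.001, 0.0, -1.0]]
wrist_force: [4.3, -3.1, -5.1]
gripper_width: 34.1
grip_force: 60.1
```

>>> send_rows([
  [0,[0,0,-0.01],0],
  [0,[0,0,0],0],
])

```text
clock: 6.45
ee_pos: [602.3, 97.0, 225.2]
eef_rot: [[0.956, 0.292, 0.001], [0.292, -0.956, -0.0], [0.001, 0.001, -1.0]]
wrist_force: [5.3, -2.9, -7.3]
gripper_width: 34.6
grip_force: 60.3
```

>>> send_rows([
  [0,[0,0,-0.009],0],
  [0,[0,0,0],0],
])

```text
clock: 6.65
ee_pos: [602.3, 97.0, 226.8]
eef_rot: [[0.956, 0.292, 0.001], [0.292, -0.956, -0.0], [0.001, 0.0, -1.0]]
wrist_force: [6.2, -2.9, -10.2]
gripper_width: 34.1
grip_force: 60.5
```

>>> send_rows([
  [0,[0,0,0],0],
  [0,[0,0,0],0],
  [0,[0,0,0],0],
  [0,[0,0,0],0],
  [0,[0,0,0],0],
  [0,[0,0,0],0],
])

```text
clock: 7.25
ee_pos: [602.4, 97.0, 226.7]
eef_rot: [[0.956, 0.292, 0.001], [0.292, -0.956, -0.0], [0.001, 0.0, -1.0]]
wrist_force: [7.0, -2.7, -10.3]
gripper_width: 34.2
grip_force: 60.5
```

>>> send_rows([
  [0,[0,0,0],0],
  [0,[0,0,0],0],
  [0,[0,0,0],0],
  [0,[0,0,0],0],
  [0,[0,0,0],0],
  [0,[0,0,0],0],
])

```text
clock: 7.85
ee_pos: [602.3, 97.0, 226.6]
eef_rot: [[0.956, 0.292, 0.001], [0.292, -0.956, -0.0], [0.0, 0.0, -1.0]]
wrist_force: [5.8, -2.1, -9.4]
gripper_width: 34.6
grip_force: 60.5
```

>>> send_rows([
  [0,[0,0,0.009],0],
  [0,[0,0,0.009],0],
  [0,[0,0,0.007],0],
  [0,[0,0,0],0],
  [0.6,[0,0,0],0],
  [1,[0,0,0],0],
  [1,[0,0,0],0],
  [1,[0,0,0],0],
])

```text
clock: 8.65
ee_pos: [602.1, 97.4, 221.9]
eef_rot: [[0.956, 0.292, -0.0], [0.292, -0.956, 0.0], [-0.0, -0.0, -1.0]]
wrist_force: [0.1, -0.8, 0.6]
gripper_width: 85.1
grip_force: 0.0
```

>>> send_rows([
  [1,[0,0,0],0],
  [1,[0,0,-0.1],0],
  [1,[0,0,-0.2],0],
  [1,[0,0,-0.2],0],
  [1,[0,0,0],0],
])

```text
clock: 9.15
ee_pos: [602.8, 97.2, 326.7]
eef_rot: [[0.956, 0.292, 0.007], [0.292, -0.956, 0.001], [0.007, 0.001, -1.0]]
wrist_force: [1.0, -0.4, -1.8]
gripper_width: 85.6
grip_force: 0.0
```

Run:
```python
from h import *
to(441,39,320,17)
```

```text
t 9.15 pos [602.8  97.2 326.7] head 16.97 w 85.6 F [ 1.  -0.4 -1.8]
delta [-0.8592  0.0424  0.0276] twist -0.0001
```

>>> send_rows([
  [1,[-0.172,0.008,0],0],
  [1,[-0.172,0.008,0],0],
  [1,[-0.172,0.008,0],0],
  [1,[-0.172,0.008,0.014],0],
  [1,[-0.171,0.008,0.014],0],
  [1,[0,0,0],0],
])

```text
clock: 9.75
ee_pos: [437.2, 38.2, 316.4]
eef_rot: [[0.957, 0.291, -0.003], [0.291, -0.957, -0.001], [-0.003, -0.0, -1.0]]
wrist_force: [1.5, 0.6, 1.2]
gripper_width: 85.5
grip_force: 0.0
```

Run:
```python
from h import *
to(441,39,320,17)
im=snap('wrist','w3.png')
c=proj('wrist',[441,39,90]);print(c)
u,v=c.astype(int);a=max(v-70,0);b=max(u-90,0);print(b,a)
cv2.imwrite('pics/c3.png',cv2.resize(im[a:a+140,b:b+180,::-1],None,fx=4,fy=4,interpolation=2))
print([(np.round(x['position'],1).tolist(),round(x['conf'],2)) for x in place_of('wrist','gauge_center')[:2]])
```

```text
t 9.75 pos [437.2  38.2 316.4] head 16.9 w 85.5 F [1.5 0.6 1.2]
delta [ 0.019   0.0018 -0.0181] twist -0.0003
[313.09208427 254.41976017]
223 184
[([441.4, 36.0, 73.4], 0.85)]
```

View pics/c3.png

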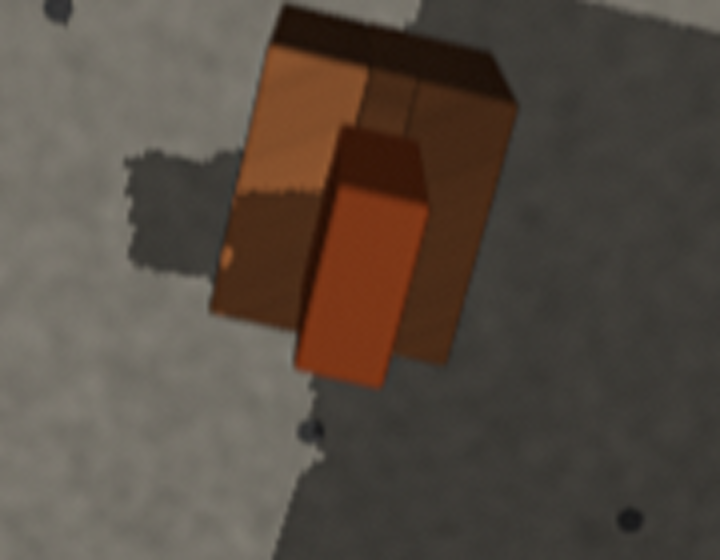

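Run:
```python
from h import *
P('wrist')
def f(q,z):
    e=np.array([atz('wrist',223+u/4,184+v/4,z)[:2] for u,v in q]);print('ctr',e.mean(0))
    for a,b in((0,1),(3,2),(3,0),(2,1)): d=e[b]-e[a];print(round(np.degrees(np.arctan2(d[1],d[0])),1),round(np.hypot(*d),1))
f([(342,186),(429,205),(383,388),(295,368)],90);f([(275,42),(517,105),(446,364),(211,312)],50)
to(441,39,320,3)
```

```text
ctr [443.80499995  39.82464744]
-85.8 12.9
-86.9 13.6
2.8 29.2
4.2 29.4
ctr [444.10927495  39.681241  ]
-87.8 42.4
-86.4 43.2
2.8 49.9
3.7 48.9
t 9.85 pos [440.3  39.4 316.4] head 16.96 w 85.1 F [ 0.1 -0.1  0.4]
delta [ 0.003   0.003  -0.0178] twist 0.0388
```

>>> send_rows([
  [1,[0.018,0.003,0],0.019],
  [1,[0,0,0.1],0.019],
  [1,[0,0,0],0],
  [1,[0,0,0],0],
  [1,[0,0,0],0],
])

```text
clock: 10.35
ee_pos: [444.0, 40.0, 296.8]
eef_rot: [[0.998, 0.06, 0.001], [0.06, -0.998, 0.0], [0.001, -0.0, -1.0]]
wrist_force: [-0.3, -0.2, 0.2]
gripper_width: 85.4
grip_force: 0.0
```

Run:
```python
from h import *
im=snap('wrist','w4.png')
to(444,39.8,231,3.2)
c=proj('wrist',[444,39.8,90]);print(c)
for dx,dy in((15,7),(15,-7),(-15,-7),(-15,7)):
    a=np.radians(3.2);q=proj('wrist',[444+dx*np.cos(a)-dy*np.sin(a),39.8+dx*np.sin(a)+dy*np.cos(a),90]);im=cv2.circle(np.ascontiguousarray(im),tuple(int(round(t*8)) for t in q),6,(0,255,0),-1,cv2.LINE_AA,3)
u,v=c.astype(int);cv2.imwrite('pics/c4.png',cv2.resize(im[v-60:v+60,u-80:u+80,::-1],None,fx=4,fy=4,interpolation=2))
print(u-80,v-60)
```

```text
t 10.4 pos [444.   40.  296.9] head 3.43 w 85.5 F [-0.1  0.4  1.1]
delta [-2.000e-04  9.000e-04  3.293e-01] twist 0.0006
[312.28898255 274.68498983]
232 214
```

View pics/c4.png

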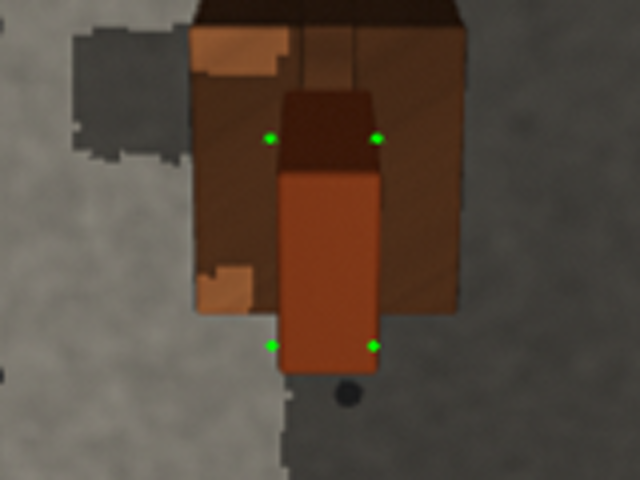

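The handle is about 4.4 mm nearer in x than I predicted, because the arm was still settling in the previous frame. Its centre is at about (439.6, 38.8) and the yaw is aligned. I'm going to grasp it.

>>> send_rows([
  [1,[-0.022,0.004,0.1],0],
  [1,[0,0,0.1],0],
  [1,[0,0,0.08],0],
  [1,[0,0,0.049],0],
  [1,[0,0,0],0],
  [0,[0,0,0],0],
  [0,[0,0,0],0],
  [0,[0,0,0],0],
  [0,[0,0,0],0],
  [0,[0,0,0],0],
])

```text
clock: 11.4
ee_pos: [439.4, 38.9, 230.8]
eef_rot: [[0.998, 0.058, 0.0], [0.058, -0.998, 0.0], [0.0, -0.0, -1.0]]
wrist_force: [-1.6, 6.5, 21.2]
gripper_width: 13.1
grip_force: 59.7
```

>>> send_rows([
  [0,[0,0,0],0],
  [0,[0,0,0],0],
  [0,[0,0,0],0],
])

```text
clock: 11.7
ee_pos: [439.4, 39.0, 230.8]
eef_rot: [[0.998, 0.058, 0.0], [0.058, -0.998, 0.0], [0.0, -0.0, -1.0]]
wrist_force: [-1.4, 1.2, 8.0]
gripper_width: 13.3
grip_force: 58.3
```

>>> send_rows([
  [0,[0,0,-0.05],0],
  [0,[0,0,-0.12],0],
  [0,[0,0,-0.19],0],
  [0,[0,0,-0.19],0],
  [0,[0.17,0.037,0],0],
  [0,[0.17,0.037,0],0],
  [0,[0.17,0.037,0],0],
  [0,[0.17,0.037,0],0],
  [0,[0.17,0.037,0],0],
  [0,[0.084,0.02,0],0],
])

```text
clock: 12.7
ee_pos: [629.8, 8.1, 341.0]
eef_rot: [[0.998, 0.057, 0.0], [0.057, -0.998, -0.0], [0.0, 0.0, -1.0]]
wrist_force: [-0.5, 0.3, -1.3]
gripper_width: 12.9
grip_force: 58.5
```

>>> send_rows([
  [0,[0,0,0],-0.02],
  [0,[0,0,0],-0.0195],
  [0,[0,0,0],0],
  [0,[0,0,0],0],
  [0,[0,0,0],0],
])

```text
clock: 13.2
ee_pos: [628.2, 8.7, 340.8]
eef_rot: [[0.955, 0.298, -0.0], [0.298, -0.955, -0.0], [-0.0, 0.0, -1.0]]
wrist_force: [-0.5, -1.2, -0.5]
gripper_width: 13.5
grip_force: 58.5
```

Run:
```python
from h import *
im=snap('wrist','w5.png')
to(628.5,9,340,17.5)
```

```text
t 13.25 pos [628.2   8.8 340.8] head 17.39 w 13.1 F [ 0.5  0.3 -0.8]
delta [ 0.0019 -0.0004  0.0038] twist -0.0003
```

View pics/w5.png

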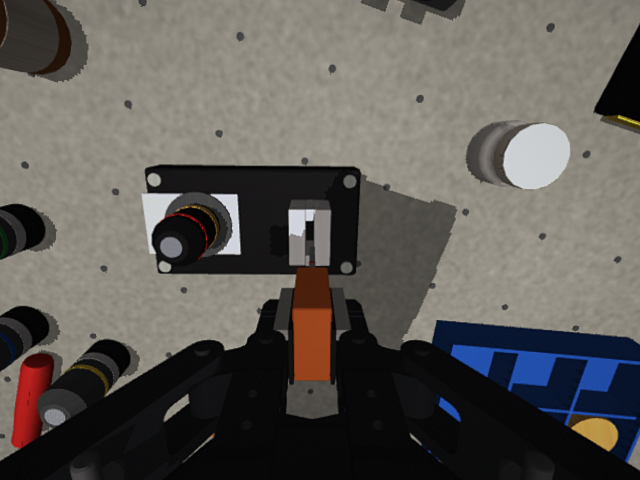

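Run:
```python
import cv2
im=cv2.imread('pics/w5.png');cv2.imwrite('pics/c5.png',cv2.resize(im[190:320,270:360],None,fx=6,fy=4.6,interpolation=2))
```

```text
(no output)
```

View pics/c5.png

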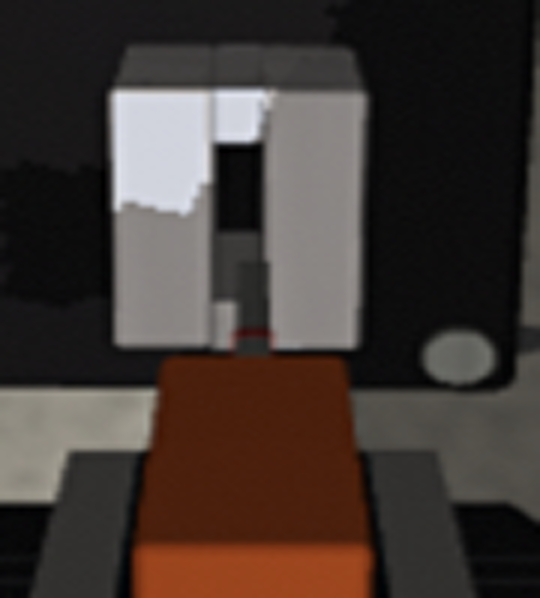

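Run:
```python
from h import *
s=monitor.read_state();R=np.array(s['eef_rot']);p=np.array(s['ee_pos'])
px=lambda x,y:(270+x/6,190+y/4.6)
C=[atz('wrist',*px(*q),68) for q in((110,90),(368,90),(360,348),(114,348))]
g=np.mean(C,0);print('jaw ctr',g,'size',[round(np.linalg.norm(C[i]-C[i-1]),1) for i in range(4)])
for a,b in((0,1),(3,2),(3,0),(2,1)): d=C[b]-C[a];print(round(np.degrees(np.arctan2(d[1],d[0])),1))
e=[atz('wrist',*px(*q),68) for q in((212,90),(264,90),(213,348))];print('gap w',np.linalg.norm(e[0]-e[1]))
m=(e[0]+e[1])/2;print('tool of gap line',R.T@(m-p),'jaw ctr in tool',R.T@(g-p))
for q in((10,-1.5,225.8),(10,1.5,225.8),(10,0,199.8)): 
    u=proj('wrist',p+R@np.array(q));print(q,(u[0]-270)*6,(u[1]-190)*4.6)
```

```text
jaw ctr [628.03636334  10.63317427  68.        ] size [np.float64(42.0), np.float64(30.1), np.float64(42.0), np.float64(30.1)]
-72.6
-72.6
16.9
17.0
gap w 6.0573904202669
tool of gap line [ 21.41465298  -1.74665682 272.74919281] jaw ctr in tool [  0.43556825  -1.78646928 272.74999284]
(10, -1.5, 225.8) 238.2956280690371 257.309974301132
(10, 1.5, 225.8) 269.24396146105437 257.30480974261
(10, 0, 199.8) 254.38737582809733 329.9037031761419
```

>>> send_rows([
  [0,[0.004,-0.009,0],0.0003],
  [0,[0,0,0.08],0],
  [0,[0,0,0.08],0],
  [0,[0,0,0.03],0],
  [0,[0,0,0],0],
  [0,[0,0,0],0],
  [0,[0,0,0],0],
])

```text
clock: 13.95
ee_pos: [628.6, 10.6, 303.3]
eef_rot: [[0.954, 0.299, 0.001], [0.299, -0.954, 0.0], [0.001, 0.0, -1.0]]
wrist_force: [-0.2, -0.5, -0.1]
gripper_width: 13.4
grip_force: 58.5
```

Run:
```python
from h import *
im=snap('wrist','w6.png')
to(628,10.6,267.8,17.2)
u=proj('wrist',[628,10.6,68]);print(u);u=u.astype(int)
cv2.imwrite('pics/c6.png',cv2.resize(im[u[1]-70:u[1]+50,u[0]-50:u[0]+50,::-1],None,fx=5,fy=5,interpolation=2));print(u-[50,70])
```

```text
t 14.0 pos [628.6  10.6 303.2] head 17.4 w 13.2 F [-0.4  0.7 -0.3]
delta [-0.0031 -0.0008  0.1769] twist 0.0006
[312.00743157 257.88285175]
[262 187]
```

View pics/c6.png

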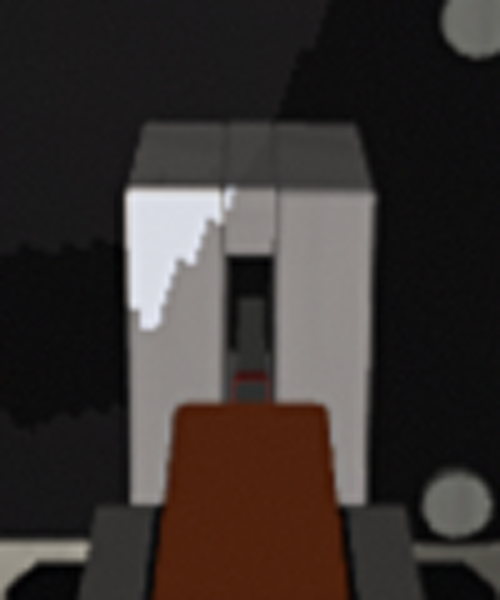

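The blade (x≈251 in the crop) is centred in the gap (226–275), so I lower it.

>>> send_rows([
  [0,[0,0,0.04],0],
  [0,[0,0,0.04],0],
  [0,[0,0,0.04],0],
  [0,[0,0,0.04],0],
  [0,[0,0,0.017],0],
  [0,[0,0,0],0],
  [0,[0,0,0],0],
])

```text
clock: 14.7
ee_pos: [628.6, 10.6, 267.3]
eef_rot: [[0.954, 0.299, 0.0], [0.299, -0.954, 0.0], [0.0, -0.0, -1.0]]
wrist_force: [0.3, 0.3, -1.0]
gripper_width: 13.4
grip_force: 58.5
```

Run:
```python
from h import *
im=snap('wrist','w7.png')
to(628,10.6,267.8,17.2)
u=proj('wrist',[628,10.6,68]).astype(int)
a=cv2.resize(im[u[1]-70:u[1]+50,u[0]-50:u[0]+50,::-1],None,fx=4,fy=4,interpolation=2)
im=snap('side');u=proj('side',[628,10.6,75]).astype(int);print(u)
b=cv2.resize(im[u[1]-30:u[1]+30,u[0]-25:u[0]+25,::-1],None,fx=8,fy=8,interpolation=2)
cv2.imwrite('pics/c7.png',np.hstack([a,b]))
```

```text
t 14.75 pos [628.6  10.6 267.4] head 17.41 w 13.0 F [-0.1 -0.4 -0.4]
delta [-0.0027 -0.0008 -0.0021] twist 0.0006
[302 211]
```

View pics/c7.png

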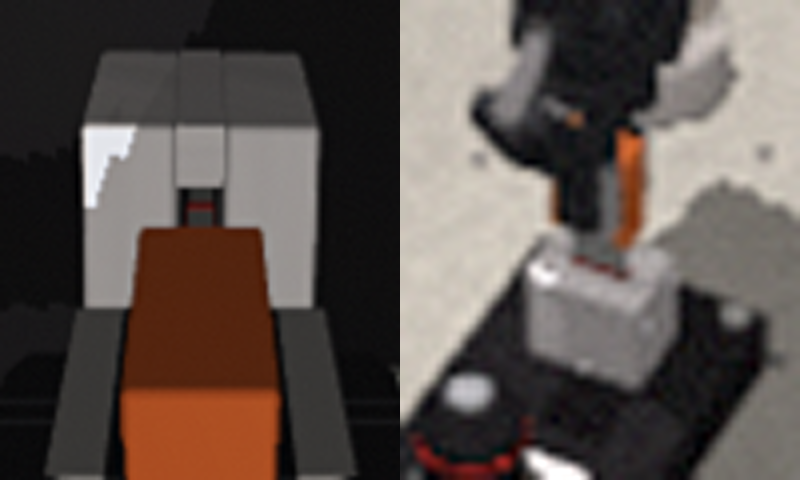

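Run:
```python
from h import *
P('wrist');s=monitor.read_state();R=np.array(s['eef_rot']);p=np.array(s['ee_pos'])
im=cv2.imread('pics/w7.png') 
u0=proj('wrist',[628,10.6,68]).astype(int)-[50,70]
for q in((10,0,199.8),(10,0,198.8),(9,0,199.8)):
    u=proj('wrist',p+R@np.array(q));print(q,(u-u0)*4)
g=np.array([628.04,10.63,68])
for x in(13,21,-21):
    print(x,(proj('wrist',g+R[:,0]*x)-u0)*4)
u=proj('wrist',p+R@np.array((10,0,199.8)));x,y=u.astype(int)
print(y-6,im[y-6:y+7,x-1:x+2,::-1].mean(1).astype(int).tolist(),u)
```

```text
(10, 0, 199.8) [201.93643272 202.83339437]
(10, 0, 198.8) [201.95605081 205.61071498]
(9, 0, 199.8) [201.93164542 210.15911344]
13 [200.57933953 186.09477929]
21 [200.60068717 126.06465243]
-21 [200.49598777 424.90368409]
255 [[151, 146, 144], [154, 149, 147], [130, 125, 124], [52, 52, 50], [45, 47, 45], [49, 46, 44], [56, 30, 29], [74, 19, 18], [80, 41, 39], [51, 51, 50], [48, 51, 49], [49, 51, 50], [63, 46, 40]] [312.48410818 261.70834859]
```

The red line sits level with the jaws' top, within about 0.5 mm of the prediction. I hold it there.

>>> send_rows([
  [0,[0,0,-0.002],0],
  [0,[0,0,0],0],
  [0,[0,0,0],0],
  [0,[0,0,0],0],
  [0,[0,0,0],0],
  [0,[0,0,0],0],
  [0,[0,0,0],0],
])

```text
clock: 15.5
ee_pos: [628.5, 10.6, 267.5]
eef_rot: [[0.954, 0.299, -0.0], [0.299, -0.954, 0.0], [-0.0, -0.0, -1.0]]
wrist_force: [-0.9, -0.1, -0.7]
gripper_width: 13.1
grip_force: 62.9
```

>>> send_rows([
  [0,[0,0,0],0],
  [0,[0,0,0],0],
  [0,[0,0,0],0],
  [0,[0,0,0],0],
  [0,[0,0,0],0],
  [0,[0,0,0],0],
  [0,[0,0,0],0],
])

```text
clock: 16.2
ee_pos: [628.5, 10.6, 267.5]
eef_rot: [[0.954, 0.299, -0.0], [0.299, -0.954, 0.0], [-0.0, -0.0, -1.0]]
wrist_force: [-1.6, -0.2, -1.1]
gripper_width: 13.3
grip_force: 62.9
```

>>> send_rows([
  [0,[0,0,-0.06],0],
  [0,[0,0,-0.1],0],
  [0,[0,0,-0.1],0],
  [0,[0,0,-0.11],0],
  [0,[0,0,0],0],
  [0,[0,0,0],0],
  [0,[0,0,0],0],
])

```text
clock: 16.9
ee_pos: [628.3, 10.6, 341.2]
eef_rot: [[0.954, 0.299, -0.001], [0.299, -0.954, 0.0], [-0.001, -0.0, -1.0]]
wrist_force: [-0.9, -0.3, -0.8]
gripper_width: 13.0
grip_force: 63.0
```

Run:
```python
from h import *
to(439.4,39.0,330,3.3)
```

```text
t 16.9 pos [628.3  10.6 341.2] head 17.41 w 13.0 F [-0.9 -0.3 -0.8]
delta [-0.8589 -0.4179  0.0567] twist 0.0392
```

The grip force stepped from 58.5 to 62.9 N, so I check whether the gauge slipped.

Run:
```python
from h import *
im=snap('wrist','w8.png').astype(int)
s=monitor.read_state();R=np.array(s['eef_rot']);p=np.array(s['ee_pos'])
for q in((10,0,199.8),(10,0,225.8)):
    print(proj('wrist',p+R@np.array(q)))
for f in('w5','w6','w7','w8'):
    a=cv2.imread(f'pics/{f}.png')[:,:,::-1].astype(int)
    m=(a[230:275,300:325,0]-a[230:275,300:325,1]>20)&(a[230:275,300:325,0]<110);v,u=np.nonzero(m);
    n=np.bincount(v,minlength=45);print(f,'rows',230+np.nonzero(n>2)[0],n[n>2])
    o=a[240:420,313];h=(o[:,0]-o[:,2]>45);print(' orange rows',240+np.nonzero(h)[0][[0,-1]])
```

```text
[312.4921789  261.64653903]
[312.37699356 245.89609527]
w5 rows [261 262 267 268 269 270 271 272 273 274] [ 4  6 25 25 25 25 25 25 25 25]
 orange rows [268 380]
w6 rows [261 262 263 267 268 269 270 271 272 273 274] [ 5  7  4 10 25 25 25 25 25 25 25]
 orange rows [268 380]
w7 rows [261 262 263 267 268 269 270 271 272 273 274] [ 6  7  8  5 25 25 25 25 25 25 25]
 orange rows [262 380]
w8 rows [261 262 267 268 269 270 271 272 273 274] [ 4  6 25 25 25 25 25 25 25 25]
 orange rows [268 380]
```

No slip (red line rows unchanged). I'm taking it back to the stand.

>>> send_rows([
  [0,[-0.172,-0.0836,0],0],
  [0,[-0.172,-0.0836,0],0],
  [0,[-0.172,-0.0836,0],0],
  [0,[-0.172,-0.0836,0],0],
  [0,[-0.171,-0.0836,0],0],
  [0,[0,0,0.05],0.0196],
  [0,[0,0,0.05],0.0196],
  [0,[0,0,0],0],
  [0,[0,0,0],0],
  [0,[0,0,0],0],
])

```text
clock: 17.95
ee_pos: [439.7, 39.0, 321.8]
eef_rot: [[0.998, 0.06, 0.0], [0.06, -0.998, 0.0], [0.0, -0.0, -1.0]]
wrist_force: [-0.3, -0.5, -0.2]
gripper_width: 13.0
grip_force: 63.2
```

Run:
```python
from h import *
to(439.4,39.0,232,3.3)
```

```text
t 17.95 pos [439.7  39.  321.8] head 3.46 w 13.0 F [-0.3 -0.5 -0.2]
delta [-1.300e-03 -2.000e-04  4.488e-01] twist 0.0004
```

>>> send_rows([
  [0,[-0.001,0,0.1],0],
  [0,[0,0,0.08],0],
  [0,[0,0,0],0],
  [0,[0,0,0.06],0],
  [0,[0,0,0.06],0],
  [0,[0,0,0.06],0],
  [0,[0,0,0.06],0],
  [0,[0,0,0.02],0],
  [0,[0,0,0],0],
])

```text
clock: 18.85
ee_pos: [439.5, 38.9, 233.8]
eef_rot: [[0.998, 0.058, -0.0], [0.058, -0.998, 0.0], [-0.0, -0.0, -1.0]]
wrist_force: [0.0, 0.3, -0.7]
gripper_width: 13.0
grip_force: 63.2
```

>>> send_rows([
  [0,[0,0,0.007],0],
  [0,[0,0,0],0],
  [0,[0,0,0],0],
])

```text
clock: 19.15
ee_pos: [439.4, 39.0, 232.5]
eef_rot: [[0.998, 0.058, 0.0], [0.058, -0.998, 0.0], [0.0, -0.0, -1.0]]
wrist_force: [0.2, -0.1, -0.1]
gripper_width: 13.0
grip_force: 63.2
```

>>> send_rows([
  [0,[0,0,0.008],0],
  [0,[0,0,0],0],
  [0,[0,0,0],0],
  [0.5,[0,0,0],0],
  [1,[0,0,0],0],
  [1,[0,0,0],0],
  [1,[0,0,0],0],
  [1,[0,0,-0.05],0],
  [1,[0,0,-0.2],0],
  [1,[0,0,-0.2],0],
])

```text
clock: 20.15
ee_pos: [439.0, 38.8, 322.0]
eef_rot: [[0.998, 0.057, -0.002], [0.057, -0.998, 0.0], [-0.002, -0.0, -1.0]]
wrist_force: [0.1, 1.2, -0.3]
gripper_width: 85.3
grip_force: 0.0
```

Run:
```python
from h import *
to(440,180,380,3.3)
snap('wrist','w9.png')
print([(np.round(x['position'],1).tolist(),round(x['conf'],2)) for x in place_of('wrist','gauge_center')[:2]])
for n in('scene','side'):
  snap(n)
  for i in range(5): print(n,i,[(np.round(x['position'],1).tolist(),round(x['conf'],2)) for x in place_of(n,f'obj{i}_center')[:2]])
```

```text
t 20.15 pos [439.   38.8 322. ] head 3.27 w 85.3 F [ 0.1  1.2 -0.3]
delta [ 0.0449 -0.7045 -0.2899] twist -0.0001
[([437.3, 38.2, 74.8], 0.82)]
scene 0 []
scene 1 [([431.4, 161.4, 43.5], 0.81)]
scene 2 [([539.5, 257.7, 38.9], 0.94)]
scene 3 [([445.2, 240.3, 39.5], 0.73), ([317.9, 223.8, -2.0], 0.25)]
scene 4 [([541.9, 375.7, 38.3], 0.92), ([305.8, -325.5, -1.0], 0.19)]
side 0 [([308.2, -325.5, -0.4], 0.68), ([507.3, -310.3, 17.8], 0.41)]
side 1 [([429.1, 162.5, 37.9], 0.81)]
side 2 [([546.4, 253.0, 38.4], 0.8)]
side 3 [([445.3, 243.4, 38.5], 0.86)]
side 4 [([551.1, 379.2, 39.7], 0.63)]
```

>>> send_rows([
  [0.7,[0,-0.155,-0.04],0],
  [0.7,[0,-0.155,0],0],
  [0.7,[-0.005,-0.155,0],0],
  [0.7,[-0.005,-0.152,0],0],
  [0.7,[0,0,0],0],
  [0.7,[0,0,0],0],
  [0.7,[0,0,0],0],
])

```text
clock: 21.55
ee_pos: [430.4, 161.2, 328.5]
eef_rot: [[0.998, 0.056, -0.0], [0.056, -0.998, -0.0], [-0.0, 0.0, -1.0]]
wrist_force: [-0.2, -0.6, -0.0]
gripper_width: 60.0
grip_force: 0.0
```

```bash
cat >> h.py <<'E'
def nose(l,zn=78):
    """axis xy of objective: top flat disc (grey) centre via silhouette's projected nose, refined by template of outline"""
    snap('wrist'); r=place_of('wrist',l); print('net',[(np.round(x['position'],1).tolist(),round(x['conf'],2)) for x in r[:2]])
    sl=silhouettes('wrist',l)
    if not sl: print('no sil'); return
    m=sl[0]['pixels']; x0=np.array(r[0]['position'][:2])
    # fit: outline model = union of rings at z 0..70 r20, nose at 78
    from scipy.optimize import minimize
    t=np.linspace(0,2*np.pi,40)
    def mask(xy):
        M=np.zeros((480,640),np.uint8);pts=[]
        for z,rr in((0,20),(70,20),(78,9)):
            pts+= [proj('wrist',[xy[0]+rr*np.cos(a),xy[1]+rr*np.sin(a),z]) for a in t]
        h=cv2.convexHull(np.array(pts,np.float32)); cv2.fillConvexPoly(M,np.round(h*16).astype(int),1,cv2.LINE_8,4); return M>0
    f=lambda xy:-(mask(xy)&m).sum()/(mask(xy)|m).sum()
    b=minimize(f,x0,method='Nelder-Mead',options=dict(initial_simplex=[x0,x0+[6,0],x0+[0,6]],xatol=.1,fatol=1e-4))
    print('fit',np.round(b.x,1),'IoU',round(-b.fun,3)); return b.x
E
python3 - <<'E'
from h import *
x=nose('obj1_center'); to(x[0],x[1],213,3.3)
E
```

```text
net []Traceback (most recent call last):
  File "<stdin>", line 2, in <module>
  File "h.py", line 39, in nose
    m=sl[0]['pixels']; x0=np.array(r[0]['position'][:2])
                                   ~^^^
IndexError: list index out of range
```

```bash
sed -i 's/def nose(l,zn=78):/def nose(l,g):/; s/x0=np.array(r\[0\]\[.position.\]\[:2\])/x0=np.array(g,float)/' h.py
python3 - <<'E'
from h import *
x=nose('obj1_center',(431,162)); to(x[0],x[1],213,3.3)
im=snap('wrist','w10.png')
E
```

```text
net [([430.2, 162.0, 41.2], 0.69)]
fit [431. 162.] IoU -0.0
t 21.85 pos [430.4 161.7 328.6] head 3.25 w 59.7 F [0.  0.1 0.2]
delta [ 0.0033 -0.0013  0.5778] twist -0.0001
```

View pics/w10.png

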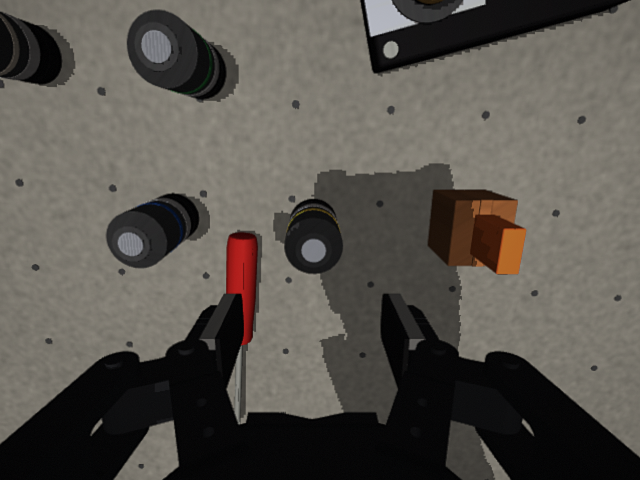

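The gauge is seated. Noses are at (314,251) yellow, (130,244) blue and (156,46) green.

```bash
python3 - <<'E'
s=open('h.py').read(); s=s[:s.index('def nose')]
s+='''
def nose(g,z=78,im=None,r=40):
    """centre of the light nose disc nearest the guess g (x,y), back at height z"""
    if im is None: im=snap('wrist')
    u=proj('wrist',[g[0],g[1],z]); y0=max(0,int(u[1])-r);x0=max(0,int(u[0])-r)
    w=cv2.cvtColor(np.ascontiguousarray(im[y0:y0+2*r,x0:x0+2*r]),cv2.COLOR_RGB2GRAY)
    px=353*9/abs((P('wrist')['world_to_cam']@np.array([g[0],g[1],z,1]))[2]) # disc radius guess
    t=cv2.inRange(w,120,200); n,_,st,c=cv2.connectedComponentsWithStats(t)
    for i in range(1,n):
        x,y,a,b,ar=st[i]
        if ar>60 and .75<a/b<1.33 and ar/(a*b)>.65 and 4<a/2<25: print('disc d',a,b,'px',c[i]+[x0,y0],'->',np.round(atz('wrist',*(c[i]+[x0,y0]),z)[:2],1))
'''
open('h.py','w').write(s)
E
python3 - <<'E'
from h import *
im=cv2.imread('pics/w10.png')[:,:,::-1];P('wrist')
for g in((431,162),(445,242),(543,256)): print(g); nose(g,im=im)
print([np.round(atz('wrist',*q,78),1) for q in((314,251),(130,244),(156,46))])
E
```

```text
(431, 162)
disc d 23 21 px [313.07908163 250.03571429] -> [429.4 160.9]
(445, 242)
(543, 256)
[array([428.8, 160.2,  78. ]), array([426.8, 279.9,  78. ]), array([543.2, 254.4,  78. ])]
```

Blue has been knocked to about (427, 280). Yellow is at (429.3, 160.8), so I grasp that one.

>>> send_rows([
  [0.7,[-0.006,0.004,0.15],0],
  [0.7,[0,0,0.15],0],
  [0.7,[0,0,0.14],0],
  [0.7,[0,0,0.09],0],
  [0.7,[0,0,0.048],0],
  [0.7,[0,0,0],0],
  [0,[0,0,0],0],
  [0,[0,0,0],0],
  [0,[0,0,0],0],
  [0,[0,0,0],0],
])

```text
clock: 22.9
ee_pos: [429.3, 161.2, 214.0]
eef_rot: [[0.998, 0.058, 0.001], [0.058, -0.998, 0.001], [0.001, -0.0, -1.0]]
wrist_force: [-1.5, -1.9, 6.4]
gripper_width: 38.4
grip_force: 59.6
```

>>> send_rows([
  [0,[0,0,0],0],
  [0,[0,0,0],0],
])

```text
clock: 23.1
ee_pos: [429.2, 161.3, 214.0]
eef_rot: [[0.998, 0.058, 0.001], [0.058, -0.998, 0.001], [0.001, -0.0, -1.0]]
wrist_force: [-1.3, -1.3, 6.7]
gripper_width: 38.7
grip_force: 59.6
```

>>> send_rows([
  [0,[0,0,-0.05],0],
  [0,[0,0,-0.12],0],
  [0,[0,0,-0.16],0],
  [0,[0,0,-0.16],0],
  [0,[0,0,-0.16],0],
  [0,[0.009,0.1,0],0],
  [0,[0.009,0.19,0],0],
  [0,[0.009,0.19,0],0],
  [0,[0.009,0.19,0],0],
  [0,[0.009,0.19,0],0],
])

```text
clock: 24.1
ee_pos: [447.7, -11.5, 344.0]
eef_rot: [[0.998, 0.058, 0.001], [0.058, -0.998, 0.0], [0.001, -0.0, -1.0]]
wrist_force: [0.7, -0.8, -1.8]
gripper_width: 38.3
grip_force: 60.8
```

>>> send_rows([
  [0,[0.009,0.19,0],0],
  [0,[0.009,0.19,0],0],
  [0,[0.009,0.19,0],0],
  [0,[0.009,0.19,0],0],
  [0,[0.009,0.19,0],0],
  [0,[0.009,0.19,0],0],
  [0,[0,0,0],0],
  [0,[0,0,0],0],
  [0,[0,0,0],0],
  [0,[0,0,0],0],
])

```text
clock: 25.1
ee_pos: [472.0, -236.0, 343.3]
eef_rot: [[0.998, 0.059, 0.0], [0.059, -0.998, 0.0], [0.0, -0.0, -1.0]]
wrist_force: [-0.2, -0.4, -2.1]
gripper_width: 38.5
grip_force: 60.9
```

Run:
```python
from h import *
im=snap('wrist','w11.png')
print([(np.round(x['position'],1).tolist(),round(x['conf'],2)) for x in place_of('wrist','crate')[:2]])
to(527,-246,344,10)
```

```text
[([522.1, -245.6, 2.4], 0.79)]
t 25.2 pos [ 472.  -236.3  343.1] head 3.36 w 38.2 F [ 0.2  0.  -1.6]
delta [ 0.2718  0.0644 -0.0043] twist -0.0185
```

View pics/w11.png

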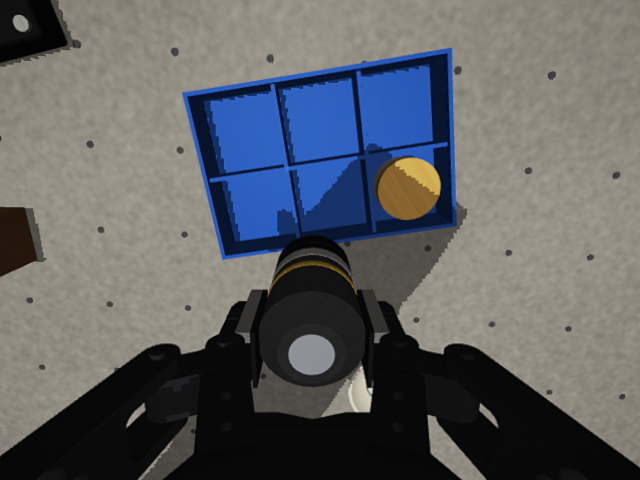

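Crate rim corners are at (184,94), (451,49), (455,225) and (223,258), with the tin in the near-right cell (408,188).

```bash
cat >> h.py <<'E'
def cell(c,yaw,x,y): a=np.radians(yaw); return np.array([c[0]+x*np.cos(a)-y*np.sin(a),c[1]+x*np.sin(a)+y*np.cos(a)])
E
python3 - <<'E'
from h import *
P('wrist')
C=np.array([atz('wrist',*q,42)[:2] for q in((184,94),(451,49),(455,225),(223,258))])
X=np.array([[63.5,94.5],[63.5,-94.5],[-63.5,-94.5],[-63.5,94.5]])
print(np.round(C,1)); c=C.mean(0); A=C-c
yaw=np.degrees(np.angle(np.sum((A[:,0]+1j*A[:,1])*(X[:,0]-1j*X[:,1]))))
print(c,yaw,np.linalg.norm(C-np.roll(C,1,0),axis=1))
d=[atz('wrist',*q,42)[:2] for q in((287,166),(364,153))];print('divider crossings',d, 'expected',[cell(c,yaw,0,31),cell(c,yaw,0,-31)])
for n,q in dict(B=(31,-62),C=(-31,0),E=(-31,62),F=(31,62)).items(): print(n,cell(c,yaw,*q).round(1))
t=cell(c,yaw,31,-62); to(t[0],t[1],344,yaw)
s=monitor.read_state();R=np.array(s['eef_rot']);print('nose expected px',proj('wrist',s['ee_pos']+R@[0,0,214-78.]))
E
```

```text
[[ 564.9 -140.5]
 [ 603.8 -323.6]
 [ 481.3 -348.9]
 [ 442.9 -165.7]]
[ 523.22937953 -244.67755356] 11.85673705925871 [124.56858791 187.24817085 125.06947326 187.16190108]
divider crossings [array([ 519.44945781, -214.88593351]), array([ 532.25609645, -271.72016022])] expected [array([ 516.85995605, -214.33895695]), array([ 529.598803  , -275.01615018])]
B [ 566.3 -299. ]
C [ 492.9 -251. ]
E [ 480.2 -190.4]
F [ 540.8 -177.6]
t 25.2 pos [ 472.  -236.3  343.1] head 3.36 w 38.2 F [ 0.2  0.  -1.6]
delta [ 0.4524  0.3404 -0.0043] twist -0.0236
nose expected px [312.00674314 353.69401662]
```

>>> send_rows([
  [0,[0.152,0.112,0],0],
  [0,[0.152,0.112,0],0],
  [0,[0.152,0.112,0],0],
  [0,[0,0,0],-0.0236],
  [0,[0,0,0.12],0],
  [0,[0,0,0.12],0],
  [0,[0,0,0.12],0],
  [0,[0,0,0],0],
  [0,[0,0,0],0],
])

```text
clock: 26.1
ee_pos: [567.0, -298.7, 271.5]
eef_rot: [[0.979, 0.205, -0.0], [0.205, -0.979, -0.0], [-0.0, 0.0, -1.0]]
wrist_force: [-0.0, 0.3, -1.0]
gripper_width: 38.5
grip_force: 61.1
```

Run:
```python
from h import *
to(567.3,-298.5,219,11.9)
```

```text
t 26.1 pos [ 567.  -298.7  271.5] head 11.81 w 38.5 F [-0.   0.3 -1. ]
delta [ 0.0018 -0.0004  0.2627] twist -0.0002
```

>>> send_rows([
  [0,[0.001,0,0.1],0],
  [0,[0,0,0.1],0],
  [0,[0,0,0.04],0],
  [0,[0,0,0.02],0],
  [0,[0,0,0],0],
  [0,[0,0,0],0],
])

```text
clock: 26.7
ee_pos: [567.2, -298.9, 219.9]
eef_rot: [[0.979, 0.204, 0.001], [0.204, -0.979, -0.001], [0.001, 0.001, -1.0]]
wrist_force: [0.8, 0.5, -1.7]
gripper_width: 38.6
grip_force: 61.1
```

>>> send_rows([
  [0,[0,0,0.012],0],
  [0,[0,0,0],0],
  [0,[0,0,0],0],
])

```text
clock: 27.0
ee_pos: [567.2, -298.9, 217.1]
eef_rot: [[0.979, 0.204, 0.001], [0.204, -0.979, -0.0], [0.001, 0.001, -1.0]]
wrist_force: [0.1, -1.6, 5.6]
gripper_width: 38.4
grip_force: 61.6
```

>>> send_rows([
  [0.7,[0,0,-0.005],0],
  [0.7,[0,0,0],0],
  [0.7,[0,0,0],0],
  [0.7,[0,0,0],0],
  [0.7,[0,0,-0.08],0],
  [0.7,[0,0,-0.16],0],
  [0.7,[0,0,-0.16],0],
  [0.7,[0,0,-0.16],0],
  [0.7,[-0.006,-0.12,0],0],
  [0.7,[-0.006,-0.198,0],0],
])

```text
clock: 28.0
ee_pos: [551.0, -238.0, 331.2]
eef_rot: [[0.979, 0.202, 0.002], [0.202, -0.979, -0.002], [0.002, 0.002, -1.0]]
wrist_force: [1.8, 0.9, -0.4]
gripper_width: 59.9
grip_force: 0.0
```

>>> send_rows([
  [0.7,[-0.006,-0.198,0],0],
  [0.7,[-0.006,-0.198,0],0],
  [0.7,[-0.006,-0.198,0],0],
  [0.7,[-0.006,-0.198,0],0],
  [0.7,[-0.006,-0.198,0],0],
  [0.7,[-0.006,-0.198,0],0],
  [0.7,[-0.006,-0.198,0],0],
  [0.7,[-0.006,-0.198,0],0],
  [0.7,[-0.006,-0.198,0],0],
  [0.7,[-0.006,-0.198,0],0],
])

```text
clock: 29.0
ee_pos: [458.4, 149.7, 330.6]
eef_rot: [[0.979, 0.204, 0.001], [0.204, -0.979, 0.001], [0.001, -0.001, -1.0]]
wrist_force: [1.4, 0.4, 0.2]
gripper_width: 59.7
grip_force: 0.0
```

>>> send_rows([
  [0.7,[-0.006,-0.198,0],0],
  [0.7,[-0.006,-0.198,0],0],
  [0.7,[-0.006,-0.198,0],0],
  [0.7,[0,-0.08,0],0],
  [0.7,[0,0,0],0],
  [0.7,[0,0,0],0],
  [0.7,[0,0,0],0],
])

```text
clock: 29.7
ee_pos: [428.3, 278.3, 330.0]
eef_rot: [[0.979, 0.203, 0.0], [0.203, -0.979, 0.0], [0.0, 0.0, -1.0]]
wrist_force: [0.2, 0.6, 0.4]
gripper_width: 59.7
grip_force: 0.0
```

Run:
```python
from h import *
to(427,280,213,11.9)
im=snap('wrist','w12.png'); nose((427,280),im=im,r=60)
print([(np.round(x['position'],1).tolist(),round(x['conf'],2)) for x in place_of('wrist','obj3_center')[:2]])
nose((543,254.4),im=im)
snap('scene')
for l in('obj1_center','obj3_center','obj2_center'):print(l,[(np.round(x['position'],1).tolist(),round(x['conf'],2)) for x in place_of('scene',l)[:2]])
```

```text
t 29.7 pos [428.3 278.3 330. ] head 11.7 w 59.7 F [0.2 0.6 0.4]
delta [-0.0049 -0.0097  0.5851] twist -0.0006
[([429.2, 273.1, 40.6], 0.72)]
obj1_center [([568.0, -298.3, 44.9], 0.87)]
obj3_center [([428.8, 279.4, 38.6], 0.69)]
obj2_center [([542.0, 257.4, 40.0], 0.82), ([508.2, -309.6, 17.4], 0.74)]
```

Run:
```python
from h import *
P('wrist');im=cv2.imread('pics/w12.png');u=proj('wrist',[428,279,78]);print(u);x,y=u.astype(int)
w=cv2.cvtColor(im,cv2.COLOR_BGR2GRAY)[y-40:y+40,x-40:x+40];print(w[::5,::4])
for t in(90,110,130,150,170):
    n,_,st,c=cv2.connectedComponentsWithStats(cv2.inRange(w,t,255));print(t,[(s.tolist(),(q+[x-40,y-40]).round(1).tolist()) for s,q in zip(st[1:],c[1:]) if 60<s[4]<1500])
```

```text
[312.1561024 248.2207452]
[[115 111 114 115 117  25  52  77  13  17  16  11  26  53   0  62  60  62
   63  63]
 [114 109 113 114 106  56  33  11  13  14  12  12  12  18  43  25  62  61
   60  62]
 [115  59  57  60  79  12  14  12  21  24  24  19  13  12  10  39  62  59
   62  64]
 [114  60  60  61  14  32  23  22  24  22  23  24  22  23  18  10  61  59
   60  61]
 [117  56  57  58  40  44  21  23  23  22  22  22  21  21  21  24  37  62
   61  63]
 [121  61  65  41  42  34  21  22  25  29  27  25  22  21  22  23  18  63
   62  61]
 [114  60  62  21  23  21  24  29  25  69  63  25  27  22  22  21  20  63
   61  63]
 [114  60  62  23  23  23  27  75 115 114 115 115  69  28  22  21  22  58
   59  60]
 [115 122 117  21  22  23  25 117 115 116 115 114 117  26  25  23  21  58
   62  63]
 [115 113 120  19  21  22  26 118 114 114 115 113 118  26  23  22  21  62
   62  63]
 [114 117 116  93  21  21  27  26 117 115 115 118  29  27  21  22  46  61
   63  63]
 [116 121 117 115  55  22  19  26  29  26  26  27  26  20  20  33  62  60
   66  62]
 [122 122 115 115 119 118  23  20  20  20  21  21  20  19  64  64  59  60
   64  61]
 [112 115 111 111 116 111 112 120 114  82  78 102  62  61  62  63  59  62
   60  59]
 [119 116 113 120 113 110 113 116 121 120 115 110  72  60  66  61  60  63
   62  60]
 [116 118 118 121 118 117 118 124 116 120 119 121 127  27  52  65  62  59
   61  64]]
90 [([0, 0, 19, 18, 170], [279.6, 212.6]), ([0, 19, 51, 61, 1162], [289.5, 272.5]), ([27, 31, 23, 23, 418], [309.9, 249.8])]
110 [([0, 0, 19, 17, 150], [279.5, 212.1]), ([0, 20, 51, 60, 1113], [289.3, 272.8]), ([27, 31, 23, 22, 394], [309.9, 249.6])]
130 []
150 []
170 []
```

Nose at (309.9, 249.7), so blue is about 1.3 mm off the guess.

```bash
sed -i 's/cv2.inRange(w,120,200)/cv2.inRange(w,85,255)/' h.py
python3 - <<'E'
from h import *
P('wrist');im=cv2.imread('pics/w12.png')[:,:,::-1];nose((428,279),im=im)
p=atz('wrist',309.9,249.7,78);to(p[0],p[1],213,11.9)
E
```

```text
disc d 24 23 px [309.92271663 249.68852459] -> [426.7 280.2]
t 30.0 pos [428.  279.  329.6] head 11.76 w 59.4 F [ 0.6  0.5 -1. ]
delta [-0.0053 -0.0072  0.583 ] twist -0.0004
```

>>> send_rows([
  [0.7,[-0.005,-0.007,0.15],0],
  [0.7,[0,0,0.15],0],
  [0.7,[0,0,0.14],0],
  [0.7,[0,0,0.09],0],
  [0.7,[0,0,0.05],0],
  [0.7,[0,0,0],0],
  [0,[0,0,0],0],
  [0,[0,0,0],0],
  [0,[0,0,0],0],
  [0,[0,0,0],0],
])

```text
clock: 31.0
ee_pos: [426.8, 280.6, 214.6]
eef_rot: [[0.979, 0.204, 0.001], [0.204, -0.979, 0.001], [0.001, -0.0, -1.0]]
wrist_force: [0.0, -2.7, 8.4]
gripper_width: 38.8
grip_force: 59.8
```

>>> send_rows([
  [0,[0,0,0],0],
  [0,[0,0,0],0],
  [0,[0,0,-0.05],0],
  [0,[0,0,-0.12],0],
  [0,[0,0,-0.16],0],
  [0,[0,0,-0.16],0],
  [0,[0,0,-0.16],0],
  [0,[0,0,0],0],
])

```text
clock: 31.8
ee_pos: [426.8, 280.7, 347.7]
eef_rot: [[0.979, 0.204, 0.005], [0.204, -0.979, 0.004], [0.005, -0.003, -1.0]]
wrist_force: [-0.3, -0.4, -3.8]
gripper_width: 38.4
grip_force: 60.9
```

Run:
```python
from h import *
to(494,-250.5,344,11.9)
```

```text
t 31.8 pos [426.8 280.7 347.7] head 11.8 w 38.4 F [-0.3 -0.4 -3.8]
delta [-0.2143  2.6684  0.0104] twist -0.0003
```

>>> send_rows([
  [0,[-0.015,0.12,0],0],
  [0,[-0.015,0.19,0],0],
  [0,[-0.015,0.19,0],0],
  [0,[-0.015,0.19,0],0],
  [0,[-0.015,0.19,0],0],
  [0,[-0.015,0.19,0],0],
  [0,[-0.015,0.19,0],0],
  [0,[-0.015,0.19,0],0],
  [0,[-0.015,0.19,0],0],
  [0,[-0.015,0.19,0],0],
])

```text
clock: 32.8
ee_pos: [471.8, -85.4, 343.6]
eef_rot: [[0.979, 0.204, -0.0], [0.204, -0.979, 0.0], [-0.0, -0.0, -1.0]]
wrist_force: [-0.0, 1.1, -3.1]
gripper_width: 38.4
grip_force: 61.0
```

>>> send_rows([
  [0,[-0.015,0.19,0],0],
  [0,[-0.015,0.19,0],0],
  [0,[-0.015,0.19,0],0],
  [0,[-0.015,0.19,0],0],
  [0,[0,0.078,0],0],
  [0,[0,0,0],0],
  [0,[0,0,0],0],
])

```text
clock: 33.5
ee_pos: [494.4, -249.9, 343.3]
eef_rot: [[0.979, 0.204, -0.0], [0.204, -0.979, 0.001], [-0.0, -0.001, -1.0]]
wrist_force: [0.5, 0.5, -3.0]
gripper_width: 38.6
grip_force: 60.9
```

Run:
```python
from h import *
to(494,-250.5,218,11.9)
im=snap('wrist','w13.png')
s=monitor.read_state();R=np.array(s['eef_rot']);print('nose expected px',proj('wrist',s['ee_pos']+R@[0,0,214.6-78.]))
p=s['ee_pos']+R@[0,0,214.6-78.];nose(p,z=p[2],im=im)
```

```text
t 33.5 pos [ 494.4 -249.9  343.3] head 11.8 w 38.6 F [ 0.5  0.5 -3. ]
delta [-0.0023  0.0032  0.6267] twist -0.0003
nose expected px [311.45870976 352.35073409]
disc d 46 40 px [310.51052274 353.70739986] -> [ 493.8 -249.1]
```

>>> send_rows([
  [0,[-0.002,0.003,0.16],0],
  [0,[0,0,0.16],0],
  [0,[0,0,0.14],0],
  [0,[0,0,0.1],0],
  [0,[0,0,0.05],0],
  [0,[0,0,0],0],
  [0,[0,0,0.018],0],
  [0,[0,0,0],0],
])

```text
clock: 34.35
ee_pos: [494.5, -250.9, 218.5]
eef_rot: [[0.979, 0.205, 0.001], [0.205, -0.979, -0.0], [0.001, 0.0, -1.0]]
wrist_force: [0.3, -0.5, -2.1]
gripper_width: 38.4
grip_force: 61.1
```

>>> send_rows([
  [0,[0,0,0.008],0],
  [0,[0,0,0],0],
  [0.7,[0,0,-0.003],0],
  [0.7,[0,0,0],0],
  [0.7,[0,0,0],0],
  [0.7,[0,0,0],0],
  [0.7,[0,0,-0.08],0],
  [0.7,[0,0,-0.16],0],
  [0.7,[0,0,-0.16],0],
  [0.7,[0,0,-0.16],0],
])

```text
clock: 35.35
ee_pos: [494.1, -251.0, 330.1]
eef_rot: [[0.979, 0.204, -0.0], [0.204, -0.979, 0.0], [-0.0, -0.0, -1.0]]
wrist_force: [1.1, -0.3, -1.2]
gripper_width: 59.8
grip_force: 0.0
```

>>> send_rows([
  [0.7,[0.054,-0.1,0],0],
  [0.7,[0.054,-0.179,0],0],
  [0.7,[0.054,-0.179,0],0],
  [0.7,[0.054,-0.179,0],0],
  [0.7,[0.054,-0.179,0],0],
  [0.7,[0.054,-0.179,0],0],
  [0.7,[0.054,-0.179,0],0],
  [0.7,[0.054,-0.179,0],0],
  [0.7,[0.054,-0.179,0],0],
  [0.7,[0.054,-0.179,0],0],
])

```text
clock: 36.35
ee_pos: [530.0, 107.6, 329.0]
eef_rot: [[0.979, 0.204, -0.0], [0.204, -0.979, 0.0], [-0.0, -0.0, -1.0]]
wrist_force: [0.5, 0.9, 0.1]
gripper_width: 59.6
grip_force: 0.0
```

>>> send_rows([
  [0.7,[0.054,-0.179,0],0],
  [0.7,[0.054,-0.179,0],0],
  [0.7,[0.054,-0.179,0],0],
  [0.7,[0.054,-0.179,0],0],
  [0.7,[0,0,0],0],
  [0.7,[0,0,0],0],
  [0.7,[0,0,0],0],
  [0.7,[0,0,0],0],
])

```text
clock: 37.15
ee_pos: [543.3, 254.0, 329.1]
eef_rot: [[0.979, 0.203, 0.0], [0.203, -0.979, -0.0], [-0.0, 0.0, -1.0]]
wrist_force: [-0.9, -0.0, -0.4]
gripper_width: 59.5
grip_force: 0.0
```

Run:
```python
from h import *
to(543,254.4,213,11.9)
im=snap('wrist','w14.png'); nose((543,254.4),im=im)
print([(np.round(x['position'],1).tolist(),round(x['conf'],2)) for x in place_of('wrist','obj2_center')[:2]])
snap('scene')
for l in('obj3_center','obj4_center','gauge_center'):print(l,[(np.round(x['position'],1).tolist(),round(x['conf'],2)) for x in place_of('scene',l)[:2]])
```

```text
t 37.15 pos [543.3 254.  329.1] head 11.71 w 59.5 F [-0.9 -0.  -0.4]
delta [-0.0011 -0.0022  0.5803] twist -0.0005
disc d 24 23 px [311.65986395 249.12471655] -> [542.8 254.2]
[]
obj3_center [([497.8, -250.2, 40.1], 0.64), ([728.2, -118.7, -6.5], 0.4)]
obj4_center [([545.0, 376.2, 40.7], 0.71)]
gauge_center [([442.9, 41.6, 63.7], 0.6)]
```

Blue is placed. Green is at (542.8, 254.2).

>>> send_rows([
  [0.7,[-0.002,-0.002,0.15],0],
  [0.7,[0,0,0.15],0],
  [0.7,[0,0,0.14],0],
  [0.7,[0,0,0.09],0],
  [0.7,[0,0,0.05],0],
  [0.7,[0,0,0],0],
  [0,[0,0,0],0],
  [0,[0,0,0],0],
  [0,[0,0,0],0],
  [0,[0,0,0],0],
])

```text
clock: 38.45
ee_pos: [542.9, 255.3, 214.1]
eef_rot: [[0.979, 0.204, 0.002], [0.204, -0.979, 0.001], [0.002, -0.0, -1.0]]
wrist_force: [-0.7, -1.5, 8.2]
gripper_width: 38.9
grip_force: 60.0
```

>>> send_rows([
  [0,[0,0,0],0],
  [0,[0,0,0],0],
  [0,[0,0,-0.05],0],
  [0,[0,0,-0.12],0],
  [0,[0,0,-0.16],0],
  [0,[0,0,-0.16],0],
  [0,[0,0,-0.16],0],
  [0,[0,0,0],0],
])

```text
clock: 39.25
ee_pos: [543.0, 255.4, 347.6]
eef_rot: [[0.979, 0.204, 0.006], [0.204, -0.979, 0.003], [0.006, -0.002, -1.0]]
wrist_force: [-0.1, -0.5, -2.6]
gripper_width: 38.4
grip_force: 60.7
```

Run:
```python
from h import *
to(541.8,-177,344,11.9)
```

```text
t 39.25 pos [543.  255.4 347.6] head 11.79 w 38.4 F [-0.1 -0.5 -2.6]
delta [-0.4478  2.1151  0.0117] twist -0.0003
```

>>> send_rows([
  [0,[-0.037,0.12,0],0],
  [0,[-0.037,0.181,0],0],
  [0,[-0.037,0.181,0],0],
  [0,[-0.037,0.181,0],0],
  [0,[-0.037,0.181,0],0],
  [0,[-0.037,0.181,0],0],
  [0,[-0.037,0.181,0],0],
  [0,[-0.037,0.181,0],0],
  [0,[-0.037,0.181,0],0],
  [0,[-0.037,0.181,0],0],
])

```text
clock: 40.25
ee_pos: [541.4, -103.7, 343.1]
eef_rot: [[0.979, 0.204, 0.0], [0.204, -0.979, 0.0], [0.0, -0.0, -1.0]]
wrist_force: [0.0, -0.1, -2.3]
gripper_width: 38.8
grip_force: 60.7
```

>>> send_rows([
  [0,[-0.037,0.181,0],0],
  [0,[-0.037,0.181,0],0],
  [0,[0,0,0],0],
  [0,[0,0,0],0],
  [0,[0,0,0],0],
])

```text
clock: 40.75
ee_pos: [542.0, -175.2, 343.0]
eef_rot: [[0.979, 0.205, -0.0], [0.205, -0.979, 0.001], [0.0, -0.001, -1.0]]
wrist_force: [-0.5, -0.2, -1.0]
gripper_width: 38.6
grip_force: 60.8
```

Run:
```python
from h import *
to(541.8,-177,218,11.9)
im=snap('wrist','w15.png')
s=monitor.read_state();R=np.array(s['eef_rot']);p=s['ee_pos']+R@[0,0,214.1-78.];print(p,proj('wrist',p));nose(p,z=p[2],im=im)
```

```text
t 40.75 pos [ 542.  -175.2  343. ] head 11.85 w 38.6 F [-0.5 -0.2 -1. ]
delta [-0.003   0.0089  0.6248] twist -0.0001
[ 542.10204074 -174.98672534  206.86076184] [312.30423442 353.40262522]
disc d 46 40 px [310.51684636 355.49460916] -> [ 541.2 -174.6]
```

>>> send_rows([
  [0,[-0.002,0.007,0.16],0],
  [0,[0,0,0.16],0],
  [0,[0,0,0.14],0],
  [0,[0,0,0.1],0],
  [0,[0,0,0.05],0],
  [0,[0,0,0],0],
  [0,[0,0,0.018],0],
  [0,[0,0,0],0],
])

```text
clock: 41.6
ee_pos: [542.0, -177.5, 217.9]
eef_rot: [[0.979, 0.205, 0.001], [0.205, -0.979, -0.0], [0.001, 0.0, -1.0]]
wrist_force: [0.3, -0.5, -2.7]
gripper_width: 38.6
grip_force: 60.9
```

>>> send_rows([
  [0,[0,0,0.006],0],
  [0,[0,0,0],0],
])

```text
clock: 41.8
ee_pos: [542.1, -177.6, 217.1]
eef_rot: [[0.979, 0.204, 0.002], [0.204, -0.979, -0.0], [0.001, 0.001, -1.0]]
wrist_force: [-1.2, 0.9, 7.4]
gripper_width: 38.6
grip_force: 61.7
```

>>> send_rows([
  [0.7,[0,0,-0.004],0],
  [0.7,[0,0,0],0],
  [0.7,[0,0,0],0],
  [0.7,[0,0,0],0],
  [0.7,[0,0,-0.08],0],
  [0.7,[0,0,-0.16],0],
  [0.7,[0,0,-0.16],0],
  [0.7,[0,0,-0.16],0],
  [0.7,[0.039,-0.09,0],0],
  [0.7,[0.039,-0.187,0],0],
])

```text
clock: 42.8
ee_pos: [545.8, -121.6, 329.7]
eef_rot: [[0.98, 0.201, 0.002], [0.201, -0.98, -0.001], [0.002, 0.002, -1.0]]
wrist_force: [1.1, 1.0, -0.7]
gripper_width: 59.7
grip_force: 0.0
```

>>> send_rows([
  [0.7,[0.039,-0.187,0],0],
  [0.7,[0.039,-0.187,0],0],
  [0.7,[0.039,-0.187,0],0],
  [0.7,[0.039,-0.187,0],0],
  [0.7,[0.039,-0.187,0],0],
  [0.7,[0.039,-0.187,0],0],
  [0.7,[0.039,-0.187,0],0],
  [0.7,[0.039,-0.187,0],0],
  [0.7,[0.039,-0.187,0],0],
  [0.7,[0.039,-0.187,0],0],
])

```text
clock: 43.8
ee_pos: [545.5, 263.5, 329.0]
eef_rot: [[0.979, 0.204, -0.0], [0.204, -0.979, 0.0], [-0.0, -0.0, -1.0]]
wrist_force: [0.6, -0.1, -0.1]
gripper_width: 59.7
grip_force: 0.0
```

>>> send_rows([
  [0.7,[0.039,-0.187,0],0],
  [0.7,[0.039,-0.187,0],0],
  [0.7,[0.039,-0.187,0],0],
  [0.7,[0,0,0],0],
  [0.7,[0,0,0],0],
  [0.7,[0,0,0],0],
  [0.7,[0,0,0],0],
])

```text
clock: 44.5
ee_pos: [546.1, 375.5, 329.2]
eef_rot: [[0.979, 0.203, 0.0], [0.203, -0.979, -0.0], [0.0, 0.0, -1.0]]
wrist_force: [-0.2, -0.4, -0.3]
gripper_width: 59.7
grip_force: 0.0
```

Run:
```python
from h import *
to(546,377,213,11.9)
im=snap('wrist','w16.png'); nose((546,377),im=im)
print([(np.round(x['position'],1).tolist(),round(x['conf'],2)) for x in place_of('wrist','obj4_center')[:2]])
```

```text
t 44.5 pos [546.1 375.5 329.2] head 11.71 w 59.7 F [-0.2 -0.4 -0.3]
delta [ 0.001  -0.0074  0.5808] twist -0.0005
disc d 24 22 px [310.52643678 249.49195402] -> [545.1 376.4]
[([541.5, 376.6, 39.6], 0.61)]
```

>>> send_rows([
  [0.7,[-0.004,-0.005,0.15],0],
  [0.7,[0,0,0.15],0],
  [0.7,[0,0,0.14],0],
  [0.7,[0,0,0.09],0],
  [0.7,[0,0,0.05],0],
  [0.7,[0,0,0],0],
  [0,[0,0,0],0],
  [0,[0,0,0],0],
  [0,[0,0,0],0],
  [0,[0,0,0],0],
])

```text
clock: 45.6
ee_pos: [545.1, 377.3, 214.3]
eef_rot: [[0.979, 0.204, 0.002], [0.204, -0.979, 0.001], [0.002, -0.001, -1.0]]
wrist_force: [-0.5, -2.4, 8.2]
gripper_width: 38.7
grip_force: 60.1
```

>>> send_rows([
  [0,[0,0,0],0],
  [0,[0,0,0],0],
  [0,[0,0,-0.05],0],
  [0,[0,0,-0.12],0],
  [0,[0,0,-0.16],0],
  [0,[0,0,-0.16],0],
  [0,[0,0,-0.16],0],
  [0,[0,0,0],0],
])

```text
clock: 46.4
ee_pos: [545.2, 377.5, 348.1]
eef_rot: [[0.979, 0.204, 0.006], [0.204, -0.979, 0.004], [0.006, -0.003, -1.0]]
wrist_force: [0.1, 0.4, -2.2]
gripper_width: 38.7
grip_force: 60.6
```

Run:
```python
from h import *
to(481.2,-190,344,56.9); print(np.round(monitor.read_state()['q'],2))
```

```text
t 46.4 pos [545.2 377.5 348.1] head 11.8 w 38.7 F [ 0.1  0.4 -2.2]
delta [-0.8932  2.712   0.0074] twist -0.1253
[-0.77  0.93  0.29  1.2  -0.27  1.04 -1.82]
```

>>> send_rows([
  [0,[-0.06,0.12,0],0],
  [0,[-0.06,0.185,0],0],
  [0,[-0.06,0.185,0],0],
  [0,[-0.06,0.185,0],0],
  [0,[-0.06,0.185,0],0],
  [0,[-0.06,0.185,0],0],
  [0,[-0.06,0.185,0],0],
  [0,[-0.06,0.185,0],0],
  [0,[-0.06,0.185,0],0],
  [0,[-0.06,0.185,0],0],
])

```text
clock: 47.4
ee_pos: [499.7, 1.9, 343.2]
eef_rot: [[0.979, 0.205, 0.0], [0.205, -0.979, 0.0], [0.0, -0.0, -1.0]]
wrist_force: [0.9, -0.3, -1.1]
gripper_width: 38.8
grip_force: 60.7
```

>>> send_rows([
  [0,[-0.06,0.185,0],0],
  [0,[-0.06,0.185,0],0],
  [0,[-0.06,0.185,0],0],
  [0,[-0.06,0.185,0],0],
  [0,[-0.055,0.185,0],0],
  [0,[0,0,0],-0.021],
  [0,[0,0,0],-0.021],
  [0,[0,0,0],-0.021],
  [0,[0,0,0],-0.021],
  [0,[0,0,0],-0.021],
])

```text
clock: 48.4
ee_pos: [480.1, -189.8, 343.1]
eef_rot: [[0.644, 0.765, 0.0], [0.765, -0.644, -0.0], [0.0, 0.0, -1.0]]
wrist_force: [0.6, -0.0, -2.0]
gripper_width: 38.6
grip_force: 60.7
```

>>> send_rows([
  [0,[0,0,0],-0.02],
  [0,[0,0,0],0],
  [0,[0,0,0],0],
  [0,[0,0,0],0],
])

```text
clock: 48.8
ee_pos: [480.3, -189.7, 342.9]
eef_rot: [[0.55, 0.835, -0.0], [0.835, -0.55, 0.0], [-0.0, -0.0, -1.0]]
wrist_force: [-0.2, -1.2, -1.2]
gripper_width: 38.4
grip_force: 60.7
```

Run:
```python
from h import *
to(481.2,-190,219,56.9)
im=snap('wrist','w17.png')
s=monitor.read_state();R=np.array(s['eef_rot']);p=s['ee_pos']+R@[0,0,214.3-78.];print(p,proj('wrist',p));nose(p,z=p[2],im=im)
snap('scene')
for l in('obj1_center','obj2_center','obj3_center','crate'):print(l,[(np.round(x['position'],1).tolist(),round(x['conf'],2)) for x in place_of('scene',l)[:2]])
```

```text
t 48.8 pos [ 480.3 -189.7  342.9] head 56.62 w 38.4 F [-0.2 -1.2 -1.2]
delta [0.0015 0.0048 0.6197] twist -0.0008
[ 480.25617307 -189.73411523  206.63327235] [314.94777383 354.59650107]
disc d 46 40 px [310.5347269  354.34861767] -> [ 479.  -188.8]
obj1_center [([570.1, -296.9, 42.8], 0.83), ([602.1, 95.6, 63.3], 0.44)]
obj2_center [([540.1, -175.4, 40.1], 0.66)]
obj3_center [([496.9, -255.3, 42.2], 0.71), ([631.2, 6.7, 68.1], 0.4)]
crate [([526.6, -244.2, 1.7], 0.56)]
```

>>> send_rows([
  [0,[0.001,0.005,0.16],0],
  [0,[0,0,0.16],0],
  [0,[0,0,0.14],0],
  [0,[0,0,0.1],0],
  [0,[0,0,0.05],0],
  [0,[0,0,0],0],
  [0,[0,0,0.016],0],
  [0,[0,0,0],0],
])

```text
clock: 49.9
ee_pos: [481.4, -190.3, 218.3]
eef_rot: [[0.548, 0.837, 0.001], [0.837, -0.548, -0.0], [0.0, 0.001, -1.0]]
wrist_force: [-0.2, 0.1, -1.4]
gripper_width: 38.6
grip_force: 60.9
```

>>> send_rows([
  [0,[0,0,0.006],0],
  [0,[0,0,0],0],
])

```text
clock: 50.1
ee_pos: [481.4, -190.3, 217.3]
eef_rot: [[0.548, 0.837, 0.001], [0.837, -0.548, -0.0], [0.0, 0.001, -1.0]]
wrist_force: [-0.5, 0.0, 5.2]
gripper_width: 38.7
grip_force: 61.6
```

Now I release, rise, back off, and check everything.

>>> send_rows([
  [0.65,[0,0,-0.004],0],
  [0.65,[0,0,0],0],
  [0.65,[0,0,0],0],
  [0.65,[0,0,0],0],
  [0.65,[0,0,-0.08],0],
  [0.65,[0,0,-0.16],0],
  [0.65,[0,0,-0.16],0],
  [0.65,[0,0,-0.16],0],
  [0.65,[0,0,-0.16],0],
  [0.65,[0,0,0],0],
])

```text
clock: 51.1
ee_pos: [481.5, -190.4, 364.7]
eef_rot: [[0.548, 0.837, 0.005], [0.837, -0.548, -0.002], [0.001, 0.005, -1.0]]
wrist_force: [-1.2, 0.6, -1.2]
gripper_width: 55.6
grip_force: 0.0
```

Run:
```python
from h import *
to(481.2,-190,219,56.9)
im=snap('wrist','w18.png')
for g in((481.2,-190),(541.8,-177),(494,-250.5),(567,-298.5)): print(g); nose(g,z=81,im=im)
for n in('scene','side'):
  snap(n,n+'9.png')
  for i in range(5):print(n,i,[(np.round(x['position'],1).tolist(),round(x['conf'],2)) for x in place_of(n,f'obj{i}_center')[:2]])
  for l in('gauge_center','fitted_center','tin0_center'):print(l,[(np.round(x['position'],1).tolist(),round(x['conf'],2)) for x in place_of(n,l)[:1]])
```

```text
t 51.1 pos [ 481.5 -190.4  364.7] head 56.78 w 55.6 F [-1.2  0.6 -1.2]
delta [-3.000e-04 -5.900e-03  7.285e-01] twist -0.0003
(481.2, -190)
disc d 22 21 px [311.2745098  235.08403361] -> [ 481.8 -189.8]
(541.8, -177)
disc d 23 23 px [373.87529412 177.94588235] -> [ 542.2 -178.9]
(494, -250.5)
disc d 21 18 px [368.77702703 290.34121622] -> [ 494.7 -252.3]
disc d 13 16 px [400.77536232 293.70289855] -> [ 514.2 -268.6]
(567, -298.5)
disc d 21 19 px [479.97826087 289.9378882 ] -> [ 567.4 -299.5]
scene 0 [([306.4, -326.2, -1.5], 0.32)]
scene 1 [([570.3, -298.8, 44.6], 0.56)]
scene 2 [([538.9, -175.2, 41.9], 0.89)]
scene 3 [([495.9, -251.8, 42.6], 0.9)]
scene 4 [([480.7, -188.7, 39.7], 0.57), ([602.6, 98.6, 62.6], 0.33)]
gauge_center [([444.5, 39.0, 68.9], 0.56)]
fitted_center [([601.8, 99.2, 60.2], 0.89)]
tin0_center [([506.8, -310.0, 17.6], 0.94)]
side 0 [([700.7, 254.0, -0.3], 0.43), ([484.8, -189.2, 42.0], 0.2)]
side 1 [([566.8, -298.3, 42.3], 0.62), ([494.7, -253.6, 41.2], 0.42)]
side 2 [([543.3, -178.0, 39.7], 0.81)]
side 3 [([494.9, -252.7, 42.5], 0.77)]
side 4 [([497.3, -254.0, 37.4], 0.62), ([488.7, -191.4, 39.8], 0.55)]
gauge_center [([439.6, 36.1, 69.6], 0.52)]
fitted_center [([601.5, 101.1, 61.2], 0.78)]
tin0_center [([504.6, -311.0, 22.8], 0.59)]
```

```bash
python3 -c "
from station import ticket
print(ticket.job_done())"
```

```text
the job is handed in; nothing more can be done
None
```

The job is handed in: the clip was pulled at about 10 N for over a second and settled back, the gauge was held in the gap at its red line for over a second and returned to its stand, and all four loose objectives (yellow, blue, green, white; no red one was present) stand upright in their own crate cells; the hand-in gave no verdict.

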